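Snap a capacitor clip shut with spring pliers

ROBOT

A 7-joint arm with a two-finger parallel gripper is mounted at the origin on a cart in front of the work surface, level with it; the furniture and walls round the work are solid. World frame = base frame: x ahead of the robot, y to its left, z up, the work surface at z = 0. Lengths are in m, angles in degrees, forces in N, time in s.
With the tool pointing down it reaches from about 0.4 to 0.875 m from the base axis. Payload 19.3 kg.
Tool frame: the origin (TCP) lies between the finger pads; the fingertips stand 8 mm ahead of it and the grasp point (between the pads) lies 11 mm behind it; z points along the fingers, y is the line along which they close (so a half turn about z gives the same grasp; the last joint's range is limited). The gripper opens to 85 mm and grips with 20 to 120 N. Pads are 22 mm wide; open, the fingers measure 114 mm over their backs; the gripper's body (76 mm by 85 mm) begins 54 mm behind the grasp point. The pads swing forward as they close: fully open they stand 13 mm farther back than shut.
Start: joints at [-69.511, 29.874, -2.08, 91.645, 1.215, 58.505, -6.463], TCP at [0.259, 0.569, 0.239] pointing down, gripper open.
Joint ranges: [-166.77, 166.77], [-17.47, 122.26], [-85.68, 81.53], [9.62, 139.38], [-72.42, 252.41], [9.2, 110.78], [-144.41, 144.41]. Speed limits (degrees/s): [108.29, 108.29, 136.94, 136.94, 172.46, 172.46, 172.46].

INTERFACE

Orientations are given as [roll, pitch, yaw] about the fixed x, y, z axes, in that order (R = Rz(yaw) Ry(pitch) Rx(roll)).
In Python, from rig import monitor, vision, ticket gives the robot as it stands.
- The arm moves only by the tool apply_moves, never from a script. Its argument "moves" is a list of rows, each a list of 3 entries, a list of its own where there are three numbers: the shift along the tool's x, y, z in units of 30 mm (1.0 is 30 mm), then the turn, a rotation vector about the tool's x, y, z in rad, then the finger opening in mm, from 0 to 85.4. A call has 1 to 5 rows; each row is the pose to reach, as a shift and turn from the pose commanded when the call began, along the tool's axes at that moment; what a row does not reach only later rows make up. A row lasts 1/10 s, in which the tool goes at most 50 mm and 8.59 degrees, less where a joint would pass 70% of its speed; a pose out of reach is approached as far as the arm can. A call with a gripper value outside its range is refused whole. The fingers move at their own pace and stop on an object; "grip_force" is the grip in N (left out, the last holds). Time passes only in rows, so rows that repeat a pose let the fingers close. It gives the time, the measured TCP pose, the force, the opening and the grip force at its end, in the units of the state.
- monitor.read_state(): the state, without advancing time (a new reading comes with each control period).
- vision.get_image(name): name is "scene" or "top" or "wrist"; returns a dict with "pixels" (420x560x3 uint8, red, green, blue), "range_z" (420x560 float32, m along the optical axis (not along the pixel's ray), 0 where there is no reading), "K" (3x3 intrinsics, pixels), "k1" (the pictures are not rectified: a ray, as slopes to the right and down, at radius r is drawn at 1 + k1 r^2 times it, then the intrinsics apply), "camera_from_world" (4x4, takes a point from world to camera coordinates). Camera axes: x right, y up, looking along -z (the intrinsics and any distortion apply to the point x, -y, -z); pixel columns grow to the right and rows downward; lengths in m; the calibration is good to about 2 mm. A picture is of the moment at which its call begins.
- ticket.finish_job(): hands the job in; it is judged then, once.
The state is a dict: "t": time; "q": joint angles; "qvel": joint speeds; "joint_efforts": joint torques, N m; "ee_pos": TCP position; "tool_rot": TCP orientation; "force": force on the tool from outside, world axes, zero at the start; "ft_torque": the same for the moment, N m; "opening": opening from 0.0 (shut) to 1.0 (fully open); "gripper_force": force on a finger pad.
Only numpy, scipy, OpenCV 4.12 (cv2) and the standard library are available. Lean on these libraries where they do the work, as an engineer would, in place of code of your own. Each camera call takes 0.05 s, during which the arm holds its last target. There are 200 camera calls.

TASK

Stand the loose capacitor upright on the chassis inside the open nylon clip and let go of it. Then take the pliers across both handles, bring their jaws over the clip's two lugs and squeeze, only as hard as it needs so that the nylon is not crushed, until the catch snaps in and the clip stays shut round the capacitor by itself. Finally lay the pliers flat on the bench, clear of the chassis; leave the other things where they are.

Things in the scene. Friction and masses are not known exactly. Their poses are not given: they have to be found in the camera images.
- capacitor: The loose capacitor: a plain black can, 30 mm in diameter and 48 mm tall, about 60 g, standing upright on the bench. Origin at the centre of its underside, z up along the can.
- chassis: Flat aluminium chassis box, 112 x 156 x 20 mm, fixed; origin at the centre of its underside, x to its far side, y to its left. On top, 77 mm apart in y, are two like grey nylon clips: that at +y is shut round a fixed capacitor (68 mm above the bench), that at -y is open and empty. Clip lugs: two upright tabs pointing to -x, 14 mm long, 3.5 mm thick, 31 to 46 mm above the bench.
- clip_seat (a point): Centre of the open clip's ring, on its foot, 23 mm above the bench: place of the capacitor's underside; axes as the chassis. The ring (31 mm bore shut) stands 1 to 19 mm above it. Its +y half is fixed, its -y half is the strap, hinged 24 mm to +x. Open, it leaves room to set the capacitor 1 to 3 mm to -y; shutting pushes it home. Shut, the lugs are 9 mm over both; catch parts lie under them, below 30 mm.
- clip_lugs (a point): Nominal point midway between the free ends of the clip's two lugs when shut, at their mid height (38.5 mm above the bench), 34 mm to -x of the ring's centre. The clip sits on one tight screw under the ring and may stand turned up to 0.22 rad either way, so the lugs may really be up to 7 mm to either side of this point: look or feel.
- strap_hinge (a joint): Strap angle, rad; its lug's end is 58 mm from the pin. Starts open (0.15 to 0.21); springs back to 0.08 or more unless caught. The catch drops in at about 0.00, a stop comes at -0.006; caught and let go it rests at about 0.016. From 0.15 down it needs up to about 17 N at each lug, easing suddenly as the catch drops in. The nylon is crushed by over 40 N in all (half on each lug).
- pliers: Flat-nosed pliers, black sleeves, 138 mm long, 100 g, lying flat, held open by a spring. Origin on the underside below the rivet, x along the middle line to the jaws, z up; mid height 6.3 mm, top 13 mm. Jaw tips 54 mm ahead of the rivet, open 33 mm inside, 7 mm high. They shut evenly about the middle line. Centre of mass 38 mm behind the rivet.
- pliers_grip (a point): Middle line of the pliers 50 mm behind the rivet, mid height: the place to grip across both handles, whose sleeves (11 mm wide, 13 mm high, parallel when open) run from 35 to 80 mm behind the rivet. Over both they measure 63 mm here when open, less 50 mm x the closing angle.
- pliers_half (a joint): Closing angle of the pliers, rad: 0 fully open (jaw faces 0.60 apart), 0.54 shut. At the grip point the spring pushes each handle out with about 13 to 20 N; snapping the clip takes about 32 to 38 N there with the lugs between the last 10 mm of the jaws.
- solder_spool: Bystander: spool of solder, 61 x 130 x 44 mm, lying right of the work; origin under its centre.
- multimeter: Bystander: hand multimeter, 150 x 68 x 47 mm, lying left behind the work; origin under its centre.
- stubby_driver: Bystander: short screwdriver, 27 x 111 x 27 mm, at the left; origin under its centre.
- braid_reel: Bystander: small flat reel, 46 x 46 x 7 mm, right behind the chassis; origin under its centre.
Things that resemble listed ones, but are neither listed nor needed, are in the scene too. Of the things that look like the pliers, take the one that is farthest to the robot's left at the start.

How it is judged:
By the outcome, as a careful person would: the job done as asked, in the order asked, and still so for the second after the job is handed in, with the robot touching nothing.
It also fails if it takes over 54 s, if anything falls off the work surface, if the arm or the gripper's body presses on something with over 40 N, if the wrist force passes 120 N, or if a joint passes its speed limit or range.

## Working session

There is one attempt and no reset: what is moved stays moved. The work goes in short steps, Python scripts to look and compute and a tool call to move; the robot and the scene stay as the last step left them, time stands still between calls to the robot, and variables do not carry over. Pictures are saved under pics/ and viewed, at most 10 in all, crops included, and the job is handed in when it is done.

Besides the shell and the picture viewer there is one more tool, called after "Request:" by a JSON object that holds its "fn" and its "kwargs", one argument or row to a line. apply_moves: Moves the arm, as the interface text tells. Its arguments: {"type":"object","properties":{"moves":{"type":"array"},"grip_force":{"type":"number"}},"required":["moves"]}

```bash
ls; mkdir -p pics; python3 - <<'E'
from rig import monitor, vision
import cv2, numpy as np
print(monitor.read_state())
ims=[]
for n in("scene","top"):
    d=vision.get_image(n); np.savez(f"pics/{n}0.npz",**d)
    print(n,d["K"].tolist(),d["k1"],d["camera_from_world"].round(4).tolist())
    cv2.imwrite(f"pics/{n}0.png",d["pixels"][...,::-1])
E
```

```text
pics
{'t': 0.0, 'q': array([-69.51163625,  29.90984139,  -2.08213083,  91.67155408,
         1.21537975,  58.50493539,  -6.46451968]), 'qvel': array([ 0.13622331, -0.0133534 ,  0.06656245,  0.03883637,  0.0002004 ,
        0.03249042, -0.01738438]), 'joint_efforts': array([ 5.30876889e-05, -9.27124214e+01,  1.98060460e+00, -3.69927549e+01,
        1.79512147e-02,  8.20808782e-03, -5.41333702e-05]), 'ee_pos': array([0.25918604, 0.56838007, 0.23873206]), 'tool_rot': array([-1.79935931e+02,  4.79160505e-03,  1.55488308e+02]), 'force': array([ 0.51030356,  0.37003056, -0.03329443]), 'ft_torque': array([ 0.0222774 , -0.00038375, -0.04127355]), 'gripper_force': 0.0, 'opening': 0.999906047425101}
scene [[534.1447399168306, 0.0, 282.0257103113732], [0.0, 534.1447399168306, 210.85432546960615], [0.0, 0.0, 1.0]] -0.15740454014123248 [[0.7862, -0.6176, 0.0213, -0.4084], [0.418, 0.557, 0.7177, -0.2893], [-0.4551, -0.5553, 0.6961, -1.1579], [0.0, 0.0, 0.0, 1.0]]
top [[492.760931508295, 0.0, 275.1813635017296], [0.0, 492.760931508295, 209.7073024048223], [0.0, 0.0, 1.0]] -0.07083278328842094 [[0.0119, -0.9999, 0.0004, 0.0127], [0.9935, 0.0119, 0.113, -0.5341], [-0.113, -0.001, 0.9936, -1.2764], [0.0, 0.0, 0.0, 1.0]]
```

View pics/top0.png

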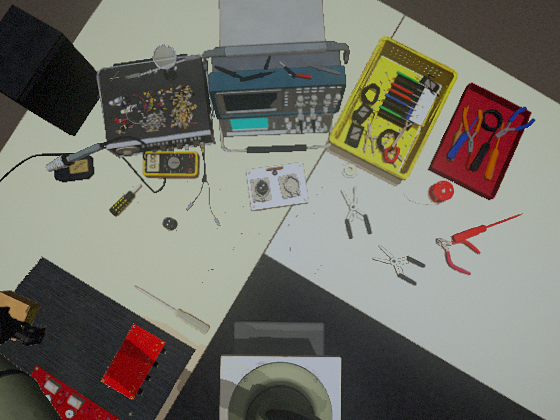

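View pics/scene0.png

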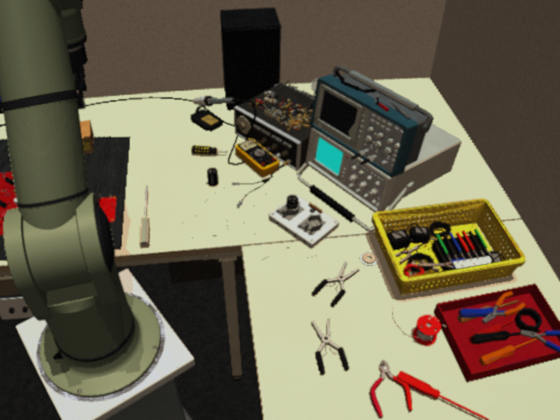

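In the top view, what could be taken for the pliers is the black-sleeved pair at (354,212), a similar pair at (398,262) and the red cutters at (455,250). Farthest left is the pair at (354,212). The capacitor is the free can at (170,223). The can at (262,187) is in the shut clip on the chassis, and the open clip is at (291,185).

```bash
cat > h.py <<'E'
import numpy as np, cv2
def dist(d): return np.array([d["k1"],0,0,0],float)
def plane(d,uv,z):
    uv=np.asarray(uv,float).reshape(-1,1,2)
    s=cv2.undistortPoints(uv,d["K"],dist(d))[:,0]
    T=d["camera_from_world"];R=T[:3,:3];c=-R.T@T[:3,3]
    r=np.c_[s[:,0],-s[:,1],-np.ones(len(s))]@R
    return c+r*((z-c[2])/r[:,2])[:,None]
def proj(d,P):
    p=np.atleast_2d(P)@d["camera_from_world"][:3,:3].T+d["camera_from_world"][:3,3]
    q=p*[1,-1,-1]
    return cv2.projectPoints(q,np.zeros(3),np.zeros(3),d["K"],dist(d))[0][:,0]
def pts(d):
    h,w=d["range_z"].shape
    v,u=np.mgrid[:h,:w]
    s=cv2.undistortPoints(np.stack([u,v],-1).reshape(-1,1,2).astype(float),d["K"],dist(d))[:,0]
    z=d["range_z"].reshape(-1,1); p=np.c_[s[:,:1]*z,-s[:,1:]*z,-z]
    T=d["camera_from_world"]; return ((p-T[:3,3])@T[:3,:3]).reshape(h,w,3)
def load(n): return dict(np.load(f"pics/{n}.npz"))
def crop(d,name,x0,y0,x1,y1,k):
    cv2.imwrite(f"pics/{name}.png",cv2.resize(d["pixels"][y0:y1,x0:x1,::-1],None,fx=k,fy=k,interpolation=cv2.INTER_CUBIC))
E
python3 - <<'E'
from h import *
d=load("top0"); s=load("scene0")
a=cv2.resize(d["pixels"][155:245,240:380],None,fx=5,fy=5,interpolation=2)
cv2.imwrite("pics/c1.png",a[...,::-1])
for n,uv,z in(("cap",(170,223),.048),("pliers",(354,212),.006),("B",(398,262),.006),("closedcap",(262,187),.068),("open",(291,185),.03),("spool",(441,190),.04)): print(n,plane(d,uv,z).round(4), pts(d)[uv[1],uv[0]].round(4))
E
```

```text
cap [[0.4936 0.2938 0.048 ]] [0.4933 0.2932 0.0509]
pliers [[ 0.5329 -0.1941  0.006 ]] [ 0.5334 -0.1948  0.0016]
B [[ 0.3994 -0.3121  0.006 ]] [ 0.3994 -0.3139 -0.0014]
closedcap [[0.5883 0.0539 0.068 ]] [0.5886 0.0539 0.0665]
open [[ 0.6008 -0.0223  0.03  ]] [ 0.6016 -0.0225  0.0251]
spool [[ 0.5909 -0.4224  0.04  ]] [ 0.5899 -0.4201  0.0466]
```

View pics/c1.png

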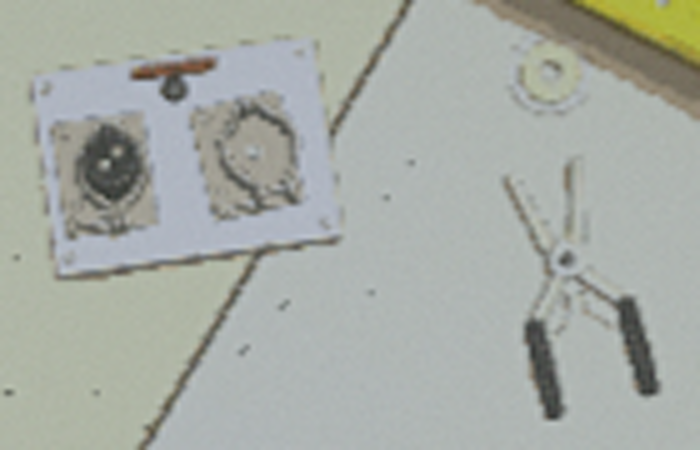

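The close crop shows a plain pair of flat-nosed pliers with black sleeves, rivet at top pixel (353,207), jaws pointing up the picture. This is my choice. The open clip's ring is around (290,186), with its lugs near (291,194) and (298,195).

```bash
cat > m1.py <<'E'
from h import *
d=load("top0"); P=pts(d); im=d["pixels"].astype(int); g=im.max(2)
def roi(m,x0,y0,x1,y1):
    o=np.zeros(m.shape,np.uint8); o[y0:y1,x0:x1]=m[y0:y1,x0:x1]; return o
# capacitor top
m=roi(g<90,155,208,185,240)
c=max(cv2.findContours(m,0,1)[0],key=cv2.contourArea); (u,v),r=cv2.minEnclosingCircle(c)
print("cap px",u,v,r,cv2.boundingRect(c))
w=plane(d,c.reshape(-1,2),.048); print("outline at z48",w.min(0),w.max(0))
q=P[..., :][(m>0)&(P[...,2]>.04)]; print("depth cap top",q.mean(0),q.min(0),q.max(0),len(q))
# chassis
m=roi((P[...,2]>.012)&(P[...,2]<.03),235,150,325,220)
m2=cv2.morphologyEx(m,cv2.MORPH_CLOSE,np.ones((9,9)))
c=max(cv2.findContours(m2,0,1)[0],key=cv2.contourArea); hull=cv2.convexHull(c)
w=plane(d,hull.reshape(-1,2),.02)[:,:2].astype(np.float32); print("chassis depth rect",cv2.minAreaRect(w))
m=roi((im[...,2]>im[...,0]+8)&(im[...,2]>110),235,150,325,220)
c=max(cv2.findContours(m,0,1)[0],key=cv2.contourArea); 
w=plane(d,c.reshape(-1,2),.02)[:,:2].astype(np.float32); print("chassis col rect",cv2.minAreaRect(w),cv2.contourArea(c))
# pliers sleeves
m=roi(g<90,340,215,375,242)
for c in cv2.findContours(m,0,1)[0]:
    if cv2.contourArea(c)>15:
        w=plane(d,c.reshape(-1,2),.0115)[:,:2].astype(np.float32); print("sleeve",cv2.minAreaRect(w))
E
python3 m1.py
```

```text
cap px 169.65383911132812 223.5 6.820932865142822 (163, 218, 14, 12)
outline at z48 [0.47784669 0.27774516 0.048     ] [0.50673869 0.31233674 0.048     ]
depth cap top [0.49388003 0.29873621 0.04698371] [0.48042218 0.28436607 0.04017232] [0.50685765 0.31309494 0.05288082] 84
chassis depth rect ((0.6002045273780823, 0.015046268701553345), (0.11278309673070908, 0.15558584034442902), 8.6875)
chassis col rect ((0.5998412370681763, 0.015248984098434448), (0.11063598096370697, 0.15236768126487732), 8.686697959899902) 2057.0
sleeve ((0.487810343503952, -0.17746496200561523), (0.0520290806889534, 0.008528205566108227), 13.842873573303223)
sleeve ((0.5003915429115295, -0.22831812500953674), (0.05084069073200226, 0.01006773579865694), 15.587089538574219)
```

```bash
cat > go.py <<'E'
import sys, numpy as np
from rig import monitor
from scipy.spatial.transform import Rotation as R
def plan(p,yaw,roll=180.,pitch=0.):
    s=monitor.read_state(); A=R.from_euler("xyz",s["tool_rot"],degrees=True); B=R.from_euler("xyz",[roll,pitch,yaw],degrees=True)
    d=A.inv().apply(np.array(p)-s["ee_pos"])/.03
    w=(A.inv()*B).as_rotvec()
    print("t %.2f"%s["t"],"pos",s["ee_pos"].round(4),"rpy",s["tool_rot"].round(2),"F",s["force"].round(1),"open %.1f"%(s["opening"]*85.4),"gf %.1f"%s["gripper_force"])
    print("shift",d.round(3).tolist(),"turn",w.round(4).tolist())
if __name__=="__main__":
    a=list(map(float,sys.argv[1:])); plan(a[:3],a[3])
E
python3 go.py 0.4935 0.298 0.17 98.7
```

```text
t 0.10 pos [0.2592 0.5684 0.2388] rpy [-179.94    0.    155.49] F [ 0.2 -0.3 -0.1] open 85.5 gf 0.0
shift [-10.846, -4.96, 2.299] turn [-0.0008, 0.0005, 0.9912]
```

Request:
{"fn": "apply_moves", "kwargs": {
  "moves": [
    [[-10.85,-4.96,2.3],[0,0,0.991],85],
    [[-10.85,-4.96,2.3],[0,0,0.991],85],
    [[-10.85,-4.96,2.3],[0,0,0.991],85],
    [[-10.85,-4.96,2.3],[0,0,0.991],85],
    [[-10.85,-4.96,2.3],[0,0,0.991],85]
  ]
}}

```text
t: 0.6
ee_pos: [0.421, 0.3815, 0.1916]
tool_rot: [180.0, 0.0, 112.2]
force: [0.8, 1.3, 0.5]
opening: 1.003
gripper_force: 0.0
```

```bash
python3 go.py 0.4935 0.298 0.17 98.7
```

```text
t 0.60 pos [0.421  0.3815 0.1916] rpy [180.     0.   112.17] F [0.8 1.3 0.5] open 85.7 gf 0.0
shift [-3.489, 1.187, 0.721] turn [0.0, 0.0, 0.2351]
```

Request:
{"fn": "apply_moves", "kwargs": {
  "moves": [
    [[-3.49,1.19,0.72],[0,0,0.235],85],
    [[-3.49,1.19,0.72],[0,0,0.235],85],
    [[-3.49,1.19,0.72],[0,0,0.235],85],
    [[-3.49,1.19,0.72],[0,0,0.235],85]
  ]
}}

```text
t: 1.0
ee_pos: [0.4942, 0.2979, 0.1698]
tool_rot: [-180.0, 0.1, 98.9]
force: [-0.3, 0.4, -0.8]
opening: 0.998
gripper_force: 0.0
```

```bash
python3 - <<'E'
from h import *
from rig import vision
d=vision.get_image("wrist"); np.savez("pics/w1.npz",**d); cv2.imwrite("pics/w1.png",d["pixels"][...,::-1])
print(d["camera_from_world"].round(3).tolist(), d["k1"], d["K"][0,0])
print("exp cap",proj(d,[.4935,.298,.048]))
E
python3 go.py 0.4935 0.298 0.17 98.7
```

```text
[[0.988, 0.154, -0.001, -0.534], [-0.148, 0.949, -0.277, -0.192], [-0.042, 0.274, 0.961, -0.372], [0.0, 0.0, 0.0, 1.0]] -0.005814356884911752 343.61664011050664
exp cap [[280.93807128 197.79519442]]
t 1.05 pos [0.4932 0.2998 0.17  ] rpy [-1.7996e+02  2.0000e-02  9.9020e+01] F [-1.   0.9  0.5] open 85.2 gf 0.0
shift [-0.06, 0.002, 0.001] turn [-0.0008, 0.0003, 0.0056]
```

View pics/w1.png

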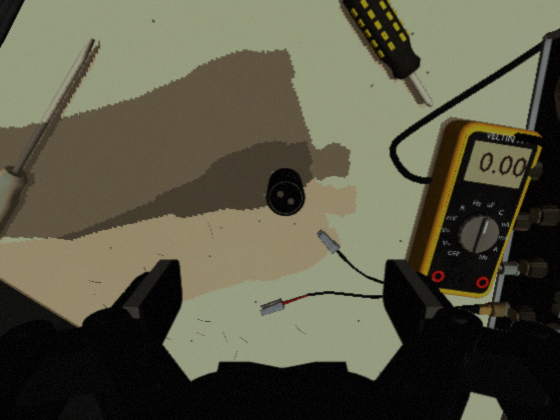

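The wrist view shows the capacitor's top at about (286,197) between the fingers at left and right, and nothing else within the grasp.

```bash
python3 - <<'E'
from h import *
d=load("w1"); g=cv2.cvtColor(d["pixels"],cv2.COLOR_RGB2GRAY); P=pts(d)
m=np.zeros(g.shape,bool); m[160:220,255:315]=1
q=P[m&(P[...,2]>.045)]; print(len(q),q.mean(0),(q.min(0)+q.max(0))/2,np.ptp(q,axis=0))
mm=(m&(P[...,2]>.0455)).astype(np.uint8)
c=max(cv2.findContours(mm,0,1)[0],key=cv2.contourArea); (u,v),r=cv2.minEnclosingCircle(c); print(u,v,r,plane(d,(u,v),.048))
E
python3 go.py 0.4935 0.298 0.17 98.7
```

```text
1180 [0.49691096 0.29983859 0.04932762] [0.49718944 0.32525915 0.17451562] [0.03020997 0.0826383  0.25901243]
285.741943359375 196.77420043945312 19.456947326660156 [[0.49703519 0.29937656 0.048     ]]
t 1.05 pos [0.4932 0.2998 0.17  ] rpy [-1.7996e+02  2.0000e-02  9.9020e+01] F [-1.   0.9  0.5] open 85.2 gf 0.0
shift [-0.06, 0.002, 0.001] turn [-0.0008, 0.0003, 0.0056]
```

```bash
python3 go.py 0.4955 0.2988 0.033 98.7
```

```text
t 1.05 pos [0.4932 0.2998 0.17  ] rpy [-1.7996e+02  2.0000e-02  9.9020e+01] F [-1.   0.9  0.5] open 85.2 gf 0.0
shift [-0.043, 0.076, 4.568] turn [-0.0008, 0.0003, 0.0056]
```

Request:
{"fn": "apply_moves", "kwargs": {
  "moves": [
    [[-0.03,0.07,1.5],[0,0,0],85],
    [[-0.03,0.07,3.0],[0,0,0],85],
    [[-0.03,0.07,4.0],[0,0,0],60],
    [[-0.03,0.07,4.57],[0,0,0],50],
    [[-0.03,0.07,4.57],[0,0,0],40]
  ],
  "grip_force": 30
}}

```text
t: 1.55
ee_pos: [0.4932, 0.3005, 0.0313]
tool_rot: [-179.8, 0.0, 99.2]
force: [-0.7, 0.8, 0.4]
opening: 0.51
gripper_force: 0.0
```

Request:
{"fn": "apply_moves", "kwargs": {
  "moves": [
    [[0,0,0],[0,0,0],0],
    [[0,0,0],[0,0,0],0],
    [[0,0,0],[0,0,0],0],
    [[0,0,0],[0,0,0],0],
    [[0,0,0],[0,0,0],0]
  ],
  "grip_force": 30
}}

```text
t: 2.05
ee_pos: [0.4955, 0.2997, 0.0337]
tool_rot: [180.0, -0.0, 99.1]
force: [0.9, 0.7, 1.5]
opening: 0.339
gripper_force: 32.0
```

```bash
python3 go.py 0.55 0.07 0.17 98.7
```

```text
t 2.05 pos [0.4955 0.2997 0.0337] rpy [ 1.7997e+02 -2.0000e-02  9.9050e+01] F [0.9 0.7 1.5] open 28.9 gf 32.0
shift [-7.847, 0.59, -4.544] turn [0.0006, -0.0004, 0.0062]
```

```bash
python3 - <<'E'
from h import *
d=load("w1");T=d["camera_from_world"];c=-T[:3,:3].T@T[:3,3];print(c, proj(d,[.4935,.298,.17]),proj(d,[.4935,.298,.137]))
for o in ((0,-.04,-.13),(0,-.08,-.13),(0,0,-.13),(0,.06,-.13)): print(o,proj(d,np.array([.4935,.298,.17])+o))
E
```

```text
[0.4839595  0.3665783  0.30402183] [[279.76710253 271.74500395]] [[280.23440142 242.22884345]]
(0, -0.04, -0.13) [[273.57361239 241.45880946]]
(0, -0.08, -0.13) [[266.72236234 284.28708218]]
(0, 0, -0.13) [[280.97972917 195.1651523 ]]
(0, 0.06, -0.13) [[293.27355536 118.32701207]]
```

```bash
python3 go.py 0.600 -0.09 0.15 98.7
```

```text
t 2.05 pos [0.4955 0.2997 0.0337] rpy [ 1.7997e+02 -2.0000e-02  9.9050e+01] F [0.9 0.7 1.5] open 28.9 gf 32.0
shift [-13.376, 1.396, -3.879] turn [0.0006, -0.0004, 0.0062]
```

Request:
{"fn": "apply_moves", "kwargs": {
  "moves": [
    [[0,0,-1.4],[0,0,0],0],
    [[-0.6,0.1,-2.8],[0,0,0],0],
    [[-1.9,0.2,-3.88],[0,0,0],0],
    [[-3.5,0.4,-3.88],[0,0,0],0],
    [[-5.1,0.6,-3.88],[0,0,0],0]
  ]
}}

```text
t: 2.55
ee_pos: [0.5379, 0.1502, 0.1511]
tool_rot: [179.9, -0.0, 99.1]
force: [1.4, -0.6, -1.0]
opening: 0.335
gripper_force: 31.8
```

Request:
{"fn": "apply_moves", "kwargs": {
  "moves": [
    [[-1.6,0.15,0],[0,0,0],0],
    [[-3.2,0.3,0],[0,0,0],0],
    [[-4.8,0.5,0],[0,0,0],0],
    [[-6.4,0.65,0],[0,0,0],0],
    [[-8.0,0.8,0],[0,0,0],0]
  ]
}}

```text
t: 3.05
ee_pos: [0.5989, -0.084, 0.1499]
tool_rot: [180.0, -0.0, 99.1]
force: [0.2, 0.9, 0.1]
opening: 0.342
gripper_force: 31.7
```

```bash
python3 go.py 0.600 -0.09 0.15 98.7
```

```text
t 3.05 pos [ 0.5989 -0.084   0.1499] rpy [179.98  -0.    99.05] F [0.2 0.9 0.1] open 29.2 gf 31.7
shift [-0.205, 0.005, -0.002] turn [0.0003, -0.0001, 0.0061]
```

Request:
{"fn": "apply_moves", "kwargs": {
  "moves": [
    [[-0.2,0,0],[0,0,0],0],
    [[-0.2,0,0],[0,0,0],0]
  ]
}}

```text
t: 3.25
ee_pos: [0.5994, -0.0899, 0.1496]
tool_rot: [-180.0, 0.0, 98.9]
force: [-0.0, 0.8, -0.3]
opening: 0.343
gripper_force: 31.8
```

```bash
python3 - <<'E'
from h import *
from rig import vision
d=vision.get_image("wrist"); np.savez("pics/w2.npz",**d)
print(proj(d,[[.606,-.023,.023],[.572,-.028,.0385],[.594,.053,.068]]))
crop(d,"w2",180,60,460,270,2.8)
E
python3 go.py 0.600 -0.09 0.15 98.7
```

```text
[[304.59042241 110.83879938]
 [256.20497051 110.7904149 ]
 [311.91175024 -33.20450142]]
t 3.30 pos [ 0.5994 -0.0879  0.1496] rpy [-1.7999e+02 -2.0000e-02  9.9000e+01] F [-0.2 -0.  -1. ] open 29.1 gf 31.8
shift [-0.073, 0.007, -0.014] turn [-0.0002, -0.0004, 0.0053]
```

View pics/w2.png

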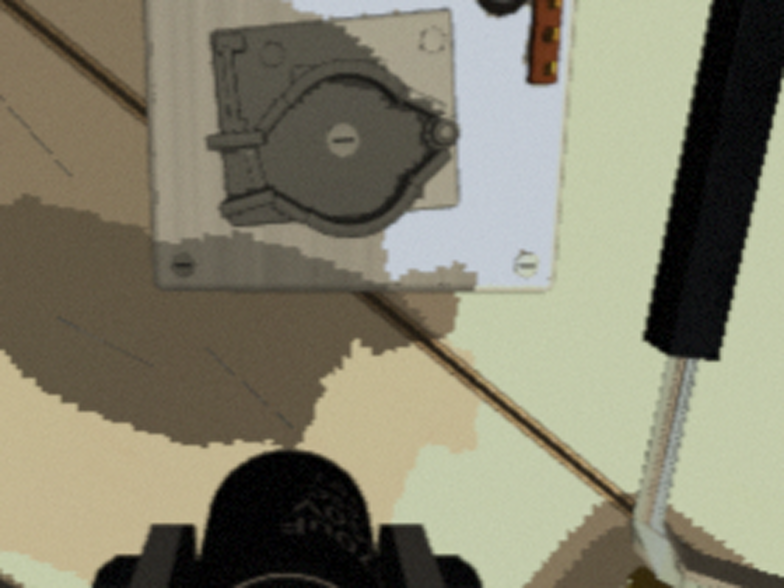

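The wrist crop shows the open clip clearly: the centre screw of its foot is at crop (343,139), i.e. pixel (302.5,109.6). The hinge pin is at (337,107), the fixed lug spans about (254–273,110) and the strap lug is at about (260–275,134). The held capacitor's lower rim peaks at about (283.6,220.7). The clip looks turned a few degrees counter-clockwise to the chassis.

```bash
python3 - <<'E'
from h import *
d=load("w2")
f=lambda c:np.array(c)/2.8+[180,60]-0.3
foot=plane(d,f([(213,32),(450,10),(458,205),(235,225)]),.022)[:,:2]; print("foot corners",foot.round(4).tolist())
for a,b in((0,1),(3,2),(3,0),(2,1)): v=foot[b]-foot[a]; print(np.hypot(*v).round(4),np.degrees(np.arctan2(v[1],v[0])).round(1))
print("foot centre",foot.mean(0))
print("screw",plane(d,f((343,139)),.0235))
for z in(.042,.046): print("hinge",z,plane(d,f((440,132)),z), "fixlug end/root",plane(d,f([(208,140),(262,138)]),.046).round(4).tolist(),"strap lug",plane(d,f([(222,208),(272,190)]),.046).round(4).tolist())
print("chassis corner edge", plane(d,f([(155,288),(553,290)]),.02).round(4).tolist())
g=cv2.cvtColor(d["pixels"],cv2.COLOR_RGB2GRAY)
# capacitor rim silhouette
m=np.zeros_like(g); m[205:262,245:320]=(g[205:262,245:320]<45)
for r in range(212,250,4):
    x=np.flatnonzero(m[r]); print(r,(x.min(),x.max()) if len(x) else None,end=" ")
E0=None
cs=max(cv2.findContours(m,0,1)[0],key=cv2.contourArea).reshape(-1,2); cs=cs[cs[:,1]<232]
w=plane(d,cs,.1163)[:,:2]
A=np.c_[2*w,np.ones(len(w))]; s=np.linalg.lstsq(A,(w**2).sum(1),rcond=None)[0]; print("\nrim circle",s[:2],np.sqrt(s[2]+s[:2]@s[:2]),len(w))
P=pts(d)
print("heights hinge/lug/foot", [P[int(v),int(u),2].round(4) for u,v in f([(440,132),(235,140),(240,210),(330,200),(300,180),(420,60)])])
E
```

```text
foot corners [[0.5669, -0.0013], [0.6256, 0.0131], [0.6374, -0.0343], [0.5792, -0.0487]]
0.0605 13.8
0.06 13.9
0.049 104.6
0.0489 104.0
foot centre [ 0.60229141 -0.01780678]
screw [[ 0.6040589  -0.02222399  0.0235    ]]
hinge 0.042 [[ 0.62593691 -0.01692679  0.042     ]] fixlug end/root [[0.571, -0.0273, 0.046], [0.5836, -0.0249, 0.046]] strap lug [[0.5764, -0.0426, 0.046], [0.5878, -0.0365, 0.046]]
hinge 0.046 [[ 0.62532856 -0.01699931  0.046     ]] fixlug end/root [[0.571, -0.0273, 0.046], [0.5836, -0.0249, 0.046]] strap lug [[0.5764, -0.0426, 0.046], [0.5878, -0.0365, 0.046]]
chassis corner edge [[0.5597, -0.0693, 0.02], [0.6684, -0.053, 0.02]]
212 None 216 None 220 None 224 (np.int64(269), np.int64(296)) 228 (np.int64(264), np.int64(302)) 232 (np.int64(260), np.int64(305)) 236 (np.int64(257), np.int64(308)) 240 (np.int64(256), np.int64(309)) 244 (np.int64(255), np.int64(310)) 248 (np.int64(245), np.int64(319)) 
rim circle [ 0.60051963 -0.09266916] 0.014633323543439535 46
heights hinge/lug/foot [np.float64(0.0422), np.float64(0.0452), np.float64(0.0464), np.float64(0.0221), np.float64(0.0224), np.float64(0.0227)]
```

Request:
{"fn": "apply_moves", "kwargs": {
  "moves": [
    [[1.2,0.26,0],[0,0,0],0],
    [[2.24,0.48,0.5],[0,0,0],0],
    [[2.24,0.48,1.5],[0,0,0],0],
    [[2.24,0.48,1.9],[0,0,0],0],
    [[2.24,0.48,1.9],[0,0,0],0]
  ]
}}

```text
t: 3.8
ee_pos: [0.6021, -0.0187, 0.0914]
tool_rot: [-179.8, -0.0, 99.1]
force: [-0.1, -0.1, -0.8]
opening: 0.338
gripper_force: 31.7
```

```bash
python3 - <<'E'
from h import *
from rig import vision
d=vision.get_image("wrist"); np.savez("pics/w3.npz",**d); e=vision.get_image("scene"); np.savez("pics/s3.npz",**e)
a=cv2.resize(d["pixels"][120:330,200:400],None,fx=2.8,fy=2.8,interpolation=2)[:,:400*2]
b=cv2.resize(e["pixels"][170:260,255:350],(230*2,218*2),interpolation=2)
H=max(a.shape[0],b.shape[0]); 
c=np.zeros((588,800,3),np.uint8); aa=a[:588,:560]; c[:aa.shape[0],:aa.shape[1]]=aa; bb=cv2.resize(e["pixels"][170:270,265:345],(240,300),interpolation=2); c[:300,560:]=bb
cv2.imwrite("pics/w3.png",c[...,::-1])
print(proj(d,[[.604,-.022,.0235],[.6253,-.017,.046],[.571,-.0273,.046]]))
E
python3 go.py 0.604 -0.02 0.04 98.7
```

```text
[[284.08770894 226.35067901]
 [323.16271769 237.37533136]
 [224.68705628 239.92527546]]
t 3.90 pos [ 0.6035 -0.0196  0.0934] rpy [1.7998e+02 2.0000e-02 9.9020e+01] F [ 0.2  0.3 -0.2] open 29.1 gf 31.7
shift [-0.016, 0.015, 1.78] turn [0.0003, 0.0003, 0.0056]
```

View pics/w3.png

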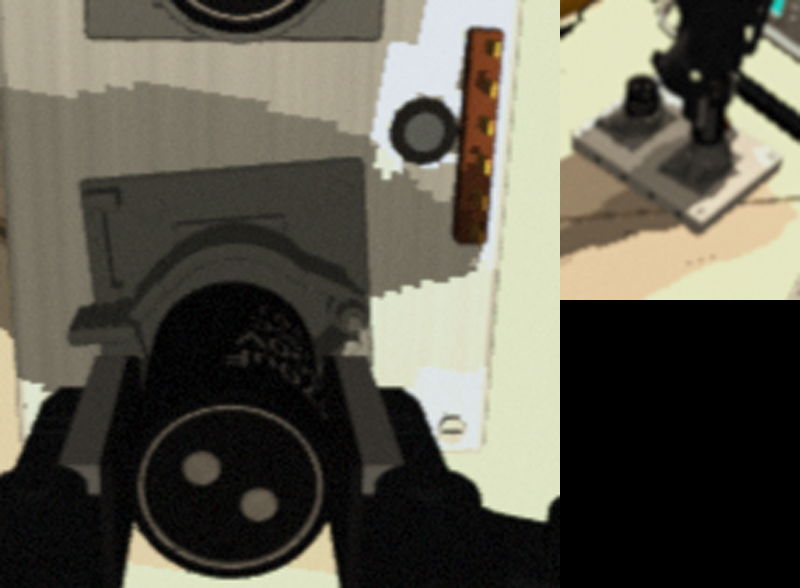

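The capacitor hangs over the ring. Its lower rim peaks at crop (235,283), the fixed lug tip is at crop (72,337), where I predicted it, and the hinge pin is at (350,315).

```bash
python3 - <<'E'
from h import *
d=load("w3"); g=cv2.cvtColor(d["pixels"],cv2.COLOR_RGB2GRAY)
f=lambda c:np.array(c)/2.8+[200,120]-.3
m=np.zeros_like(g); x0,x1=252,316; m[200:246,x0:x1]=(g[200:246,x0:x1]<30)
cs=max(cv2.findContours(m,0,1)[0],key=cv2.contourArea).reshape(-1,2); cs=cs[(cs[:,1]<236)&(cs[:,0]>x0+1)&(cs[:,0]<x1-2)]
print(cs[::6].tolist())
w=plane(d,cs,.0598)[:,:2]
from scipy.optimize import least_squares
r=least_squares(lambda c:np.hypot(*(w-c).T)-.015,w.mean(0)-[0,.01]); print("cap centre",r.x,"rms",np.sqrt(np.mean(r.fun**2)))
print("hinge",plane(d,f((350,318)),.043),"lug end",plane(d,f((72,337)),.046))
foot=plane(d,f([(83,182),(360,157)]),.022)[:,:2]; print("foot back corners",foot)
# top rim of cap at z+.048
c2=plane(d,f([(230,405),(322,488),(138,485),(230,577)]),.1078); print("top rim pts",c2.round(4).tolist(),c2.mean(0))
E
```

```text
[[276, 221], [270, 224], [264, 227], [259, 232], [307, 233], [302, 228], [296, 224], [290, 221], [284, 221], [278, 221]]
cap centre [ 0.60296832 -0.02104686] rms 0.0001452664387937407
hinge [[ 0.6262433  -0.01552829  0.043     ]] lug end [[ 0.57141264 -0.02731397  0.046     ]]
foot back corners [[ 0.56696411 -0.00131825]
 [ 0.62523162  0.01361537]]
top rim pts [[0.6005, -0.0072, 0.1078], [0.6151, -0.0176, 0.1078], [0.5899, -0.0211, 0.1078], [0.6048, -0.0337, 0.1078]] [ 0.60257386 -0.01988376  0.1078    ]
```

Request:
{"fn": "apply_moves", "kwargs": {
  "moves": [
    [[-0.11,0.04,0],[0,0,0],0],
    [[-0.11,0.04,0.3],[0,0,0],0],
    [[-0.11,0.04,0.5],[0,0,0],0],
    [[-0.11,0.04,0.7],[0,0,0],0],
    [[-0.11,0.04,0.8],[0,0,0],0]
  ]
}}

```text
t: 4.4
ee_pos: [0.6046, -0.0223, 0.0678]
tool_rot: [-179.9, -0.0, 99.0]
force: [1.1, -0.9, -0.6]
opening: 0.339
gripper_force: 31.8
```

```bash
python3 go.py 0.6046 -0.0225 0.0565 99
```

```text
t 4.40 pos [ 0.6046 -0.0223  0.0678] rpy [-1.7995e+02 -1.0000e-02  9.9040e+01] F [ 1.1 -0.9 -0.6] open 29.0 gf 31.8
shift [-0.006, -0.002, 0.377] turn [-0.0009, -0.0002, 0.0008]
```

Inside the ring without contact. Lowering on.

Request:
{"fn": "apply_moves", "kwargs": {
  "moves": [
    [[0,0,0.15],[0,0,0],0],
    [[0,0,0.28],[0,0,0],0],
    [[0,0,0.33],[0,0,0],0],
    [[0,0,0.36],[0,0,0],0],
    [[0,0,0.36],[0,0,0],0]
  ]
}}

```text
t: 4.9
ee_pos: [0.605, -0.0223, 0.0579]
tool_rot: [180.0, 0.0, 99.1]
force: [-0.2, 0.4, -1.0]
opening: 0.343
gripper_force: 31.8
```

```bash
python3 go.py 0.6046 -0.0225 0.0565 99
```

```text
t 4.90 pos [ 0.605  -0.0223  0.0579] rpy [180.     0.    99.05] F [-0.2  0.4 -1. ] open 29.3 gf 31.8
shift [-0.004, -0.014, 0.045] turn [0.0, 0.0, 0.0009]
```

Request:
{"fn": "apply_moves", "kwargs": {
  "moves": [
    [[0,0,0.03],[0,0,0],0],
    [[0,0,0.05],[0,0,0],0],
    [[0,0,0.07],[0,0,0],0]
  ]
}}

```text
t: 5.2
ee_pos: [0.6053, -0.0223, 0.0565]
tool_rot: [180.0, 0.0, 99.0]
force: [-4.5, -0.2, 19.0]
opening: 0.338
gripper_force: 33.6
```

Request:
{"fn": "apply_moves", "kwargs": {
  "moves": [
    [[0,0,-0.015],[0,0,0],0],
    [[0,0,-0.015],[0,0,0],38],
    [[0,0,-0.015],[0,0,0],50],
    [[0,0,-0.015],[0,0,0],50],
    [[0,0,-0.5],[0,0,0],50]
  ]
}}

```text
t: 5.7
ee_pos: [0.604, -0.0223, 0.0698]
tool_rot: [-179.8, -0.0, 99.1]
force: [-0.3, -0.1, -0.1]
opening: 0.587
gripper_force: 0.0
```

Request:
{"fn": "apply_moves", "kwargs": {
  "moves": [
    [[0,0,-1.0],[0,0,0],50],
    [[-0.5,0,-2.5],[0,0,0],85],
    [[-2.1,0,-3.2],[0,0,0],85],
    [[-2.1,0,-3.2],[0,0,0],85],
    [[-2.1,0,-3.2],[0,0,0],85]
  ]
}}

```text
t: 6.2
ee_pos: [0.6151, -0.0859, 0.1682]
tool_rot: [179.9, 0.0, 98.9]
force: [-0.4, -0.3, 0.2]
opening: 0.996
gripper_force: 0.0
```

```bash
python3 - <<'E'
from h import *
from rig import vision
d=vision.get_image("wrist"); np.savez("pics/w4.npz",**d)
crop(d,"w4",200,60,420,240,3.4)
print(proj(d,[[.604,-.022,.0235],[.604,-.022,.071]]))
E
python3 go.py 0.502 -0.20 0.17 194.2;python3 go.py 0.502 -0.20 0.17 14.2
```

```text
[[280.13762994 110.67780366]
 [279.83755029 111.88949296]]
t 6.25 pos [ 0.6147 -0.0845  0.1672] rpy [ 1.7998e+02 -2.0000e-02  9.9010e+01] F [-1.1  0.7  0.6] open 85.1 gf 0.0
shift [-3.215, -4.315, -0.095] turn [0.0004, 0.0, -1.6614]
t 6.25 pos [ 0.6147 -0.0845  0.1672] rpy [ 1.7998e+02 -2.0000e-02  9.9010e+01] F [-1.1  0.7  0.6] open 85.1 gf 0.0
shift [-3.215, -4.315, -0.095] turn [0.0, -0.0004, 1.4802]
```

View pics/w4.png

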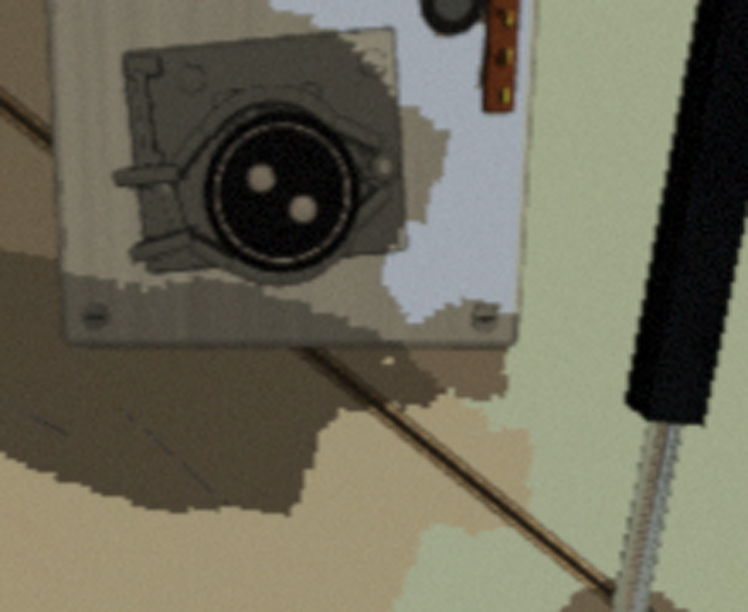

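The capacitor stands free in the open ring, top centre at crop (282,190), with the fixed lug at (145,177) and the strap lug at (160,248). On to the pliers.

Request:
{"fn": "apply_moves", "kwargs": {
  "moves": [
    [[-3.2,-4.3,-0.1],[0,0,1.48],85],
    [[-3.2,-4.3,-0.1],[0,0,1.48],85],
    [[-3.2,-4.3,-0.1],[0,0,1.48],85],
    [[-3.2,-4.3,-0.1],[0,0,1.48],85],
    [[-3.2,-4.3,-0.1],[0,0,1.48],85]
  ]
}}

```text
t: 6.75
ee_pos: [0.5009, -0.2003, 0.1697]
tool_rot: [-179.9, 0.0, 55.6]
force: [-0.4, -0.6, 0.2]
opening: 0.993
gripper_force: 0.0
```

```bash
python3 go.py 0.502 -0.20 0.17 14.2; python3 -c "
from rig import monitor;print(monitor.read_state()['q'].round(1))"
```

```text
t 6.75 pos [ 0.5009 -0.2003  0.1697] rpy [-1.7994e+02  1.0000e-02  5.5600e+01] F [-0.4 -0.6  0.2] open 84.8 gf 0.0
shift [0.029, 0.024, -0.009] turn [-0.0009, 0.0006, 0.7226]
[ -2.6  29.6  25.  109.4 -17.3  44.7  -2.5]
```

Request:
{"fn": "apply_moves", "kwargs": {
  "moves": [
    [[0,0,0],[0,0,0.72],85],
    [[0,0,0],[0,0,0.72],85],
    [[0,0,0],[0,0,0.72],85],
    [[0,0,0],[0,0,0.72],85],
    [[0,0,0],[0,0,0.72],85]
  ]
}}

```text
t: 7.25
ee_pos: [0.5025, -0.1981, 0.1693]
tool_rot: [-179.9, 0.1, 14.6]
force: [0.4, -0.7, -0.6]
opening: 0.995
gripper_force: 0.0
```

```bash
python3 - <<'E'
from h import *
from rig import vision
d=vision.get_image("wrist"); np.savez("pics/w5.npz",**d)
crop(d,"w5",0,0,560,420,1.4)
print(proj(d,[[.502,-.2,.006],[.55,-.188,.013]]))
g=cv2.cvtColor(d["pixels"],cv2.COLOR_RGB2GRAY)
E
python3 go.py 0.502 -0.20 0.17 14.2; python3 -c "
from rig import monitor;print(monitor.read_state()['q'].round(1))"
```

```text
[[283.28455799 187.97523915]
 [283.8810349  131.97439282]]
t 7.30 pos [ 0.5026 -0.1981  0.1692] rpy [-1.7994e+02  6.0000e-02  1.4190e+01] F [-0.2  0.2 -0.2] open 85.0 gf 0.0
shift [-0.035, 0.058, -0.028] turn [-0.001, 0.0011, -0.0002]
[-10.5  32.4  36.4 109.6 -26.   46.4 -35.8]
```

View pics/w5.png

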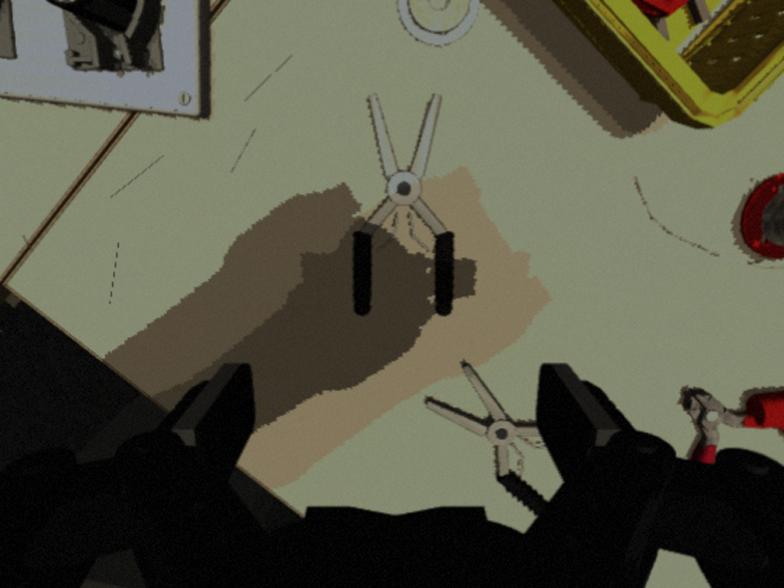

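The chosen pliers are squarely in line with the tool: rivet at picture (404,188), sleeves at about (362,272) and (444,272) (÷1.4 for pixels). The other pair lies near (502,432), outside the grasp.

```bash
python3 - <<'E'
from h import *
d=load("w5"); g=d["pixels"].max(2).astype(int); m=np.zeros(g.shape,np.uint8); m[160:230,245:330]=g[160:230,245:330]<40
C=[]
for c in cv2.findContours(m,0,1)[0]:
    if cv2.contourArea(c)>100:
        w=plane(d,c.reshape(-1,2),.011)[:,:2].astype(np.float32); r=cv2.minAreaRect(w); print(r); C.append(r[0])
C=np.array(sorted(C,key=lambda c:-c[1])); v=C[0]-C[1]; y=np.degrees(np.arctan2(-v[0],v[1])); print("sep",np.hypot(*v),"yaw",y,"mid",C.mean(0))
rv=plane(d,np.array((404,188))/1.4-.3,.0125)[0]; print("rivet",rv)
dd=rv[:2]-C.mean(0); print("dir rivet",np.degrees(np.arctan2(dd[1],dd[0])),np.hypot(*dd))
u=np.array([np.cos(np.radians(y)),np.sin(np.radians(y))]); print("grip",rv[:2]-.05*u, C.mean(0)+.0075*u)
E
```

```text
((0.5038501024246216, -0.23022989928722382), (0.05282163247466087, 0.012408020906150341), 15.837220191955566)
((0.49085718393325806, -0.18041285872459412), (0.054654426872730255, 0.01159654837101698), 13.150123596191406)
sep 0.051483526116049096 yaw 14.617825169407077 mid [ 0.49735364 -0.20532138]
rivet [ 0.54928978 -0.19196734  0.0125    ]
dir rivet 14.419768745954473 0.053625483138292865
grip [ 0.50090824 -0.20458586] [ 0.50461087 -0.2034286 ]
```

```bash
python3 go.py 0.502 -0.2028 0.005 14.5
```

```text
t 7.30 pos [ 0.5026 -0.1981  0.1692] rpy [-1.7994e+02  6.0000e-02  1.4190e+01] F [-0.2  0.2 -0.2] open 85.0 gf 0.0
shift [-0.051, 0.154, 5.472] turn [-0.001, 0.0011, -0.0055]
```

Request:
{"fn": "apply_moves", "kwargs": {
  "moves": [
    [[-0.05,0.14,1.5],[0,0,-0.005],85],
    [[-0.05,0.14,3.0],[0,0,-0.005],85],
    [[-0.05,0.14,4.2],[0,0,-0.005],85],
    [[-0.05,0.14,5.0],[0,0,-0.005],85],
    [[-0.05,0.14,5.0],[0,0,-0.005],85]
  ]
}}

```text
t: 7.8
ee_pos: [0.5005, -0.2026, 0.017]
tool_rot: [-179.8, 0.2, 15.3]
force: [0.1, 0.2, 0.5]
opening: 0.992
gripper_force: 0.0
```

```bash
python3 go.py 0.502 -0.2028 0.005 14.5
```

```text
t 7.80 pos [ 0.5005 -0.2026  0.017 ] rpy [-179.81    0.24   15.28] F [0.1 0.2 0.5] open 84.7 gf 0.0
shift [0.048, 0.021, 0.399] turn [-0.0032, 0.0042, 0.0136]
```

Request:
{"fn": "apply_moves", "kwargs": {
  "moves": [
    [[0.03,0.02,0.25],[0,0,0],85],
    [[0.03,0.02,0.42],[0,0,0],80],
    [[0.03,0.02,0.42],[0,0,0],72],
    [[0.03,0.02,0.42],[0,0,0],66],
    [[0.03,0.02,0.42],[0,0,0],62]
  ],
  "grip_force": 40
}}

```text
t: 8.3
ee_pos: [0.5036, -0.2044, 0.008]
tool_rot: [180.0, -0.1, 15.1]
force: [-1.3, 2.3, 7.8]
opening: 0.727
gripper_force: 15.3
```

Request:
{"fn": "apply_moves", "kwargs": {
  "moves": [
    [[0,0,0],[0,0,0],60],
    [[0,0,0],[0,0,0],59],
    [[0,0,0],[0,0,0],59],
    [[0,0,0],[0,0,0],59]
  ]
}}

```text
t: 8.7
ee_pos: [0.5037, -0.2046, 0.0086]
tool_rot: [180.0, -0.1, 15.1]
force: [-3.1, 1.8, 19.3]
opening: 0.696
gripper_force: 21.5
```

```bash
python3 go.py 0.46 -0.10 0.10 14.1; python3 -c "
from rig import monitor;print(monitor.read_state()['ft_torque'])"
```

```text
t 8.70 pos [ 0.5037 -0.2046  0.0086] rpy [ 1.7997e+02 -9.0000e-02  1.5110e+01] F [-3.1  1.8 19.3] open 59.5 gf 21.5
shift [-0.494, -3.746, -3.05] turn [0.0005, -0.0016, 0.0176]
[ 0.51755268  0.91066077 -0.03618155]
```

Request:
{"fn": "apply_moves", "kwargs": {
  "moves": [
    [[0,0,-0.1],[0,0,0],59],
    [[0,0,-0.15],[0,0,0],59]
  ]
}}

```text
t: 8.9
ee_pos: [0.5035, -0.2044, 0.0123]
tool_rot: [180.0, -0.0, 15.1]
force: [-0.1, 0.3, -1.1]
opening: 0.697
gripper_force: 16.4
```

Request:
{"fn": "apply_moves", "kwargs": {
  "moves": [
    [[0,0,-0.4],[0,0,0],59],
    [[0,0,-0.8],[0,0,0],59],
    [[0,0,-1.2],[0,0,0],59],
    [[0,0,-1.6],[0,0,0],59],
    [[0,0,-2.0],[0,0,0],59]
  ]
}}

```text
t: 9.4
ee_pos: [0.5034, -0.2044, 0.073]
tool_rot: [180.0, -0.0, 15.1]
force: [-0.7, -0.3, -2.0]
opening: 0.692
gripper_force: 16.4
```

```bash
cat > pl.py <<'E'
from h import *
from rig import vision, monitor
import sys
d=vision.get_image("wrist"); n=sys.argv[1]; np.savez(f"pics/{n}.npz",**d)
P=pts(d); s=monitor.read_state(); from scipy.spatial.transform import Rotation as R
A=R.from_euler("xyz",s["tool_rot"],degrees=True); L=A.inv().apply((P-s["ee_pos"]).reshape(-1,3)).reshape(P.shape)*1e3 # tool frame mm
ok=(L[...,0]>15)&(L[...,0]<125)&(abs(L[...,1])<40)&(L[...,2]>-40)&(L[...,2]<12)
np.save("pics/L.npy",L)
for x in range(20,112,8):
    q=L[ok&(abs(L[...,0]-x)<2)]
    if len(q): 
        ys=np.sort(q[:,1]); gaps=np.diff(ys); k=gaps.argmax(); print(x,len(q),"y %.1f..%.1f gap %.1f..%.1f z med %.1f"%(ys[0],ys[-1],ys[k],ys[k+1],np.median(q[:,2])))
E
python3 pl.py w6; python3 go.py 0.46 -0.10 0.10 14.1
```

```text
20 643 y -30.2..30.8 gap -5.5..6.3 z med 0.6
28 529 y -21.5..22.7 gap -3.8..5.0 z med 0.8
36 493 y -15.3..16.2 gap -0.4..1.2 z med 0.7
44 482 y -9.3..10.5 gap 0.4..0.8 z med -1.8
52 534 y -9.3..10.5 gap 0.8..1.2 z med -1.7
60 525 y -11.8..13.1 gap -2.3..3.5 z med -0.2
68 491 y -13.1..14.6 gap -4.5..5.7 z med 0.0
76 498 y -14.8..15.9 gap -6.6..7.9 z med 0.3
84 460 y -16.0..17.6 gap -8.7..10.2 z med 0.5
92 416 y -17.4..18.7 gap -10.8..12.3 z med 0.7
100 293 y -18.4..19.5 gap -12.8..14.1 z med 1.2
t 9.45 pos [ 0.504  -0.2047  0.0744] rpy [ 1.7994e+02 -1.1000e-01  1.5110e+01] F [ 1.4 -1.5  2.9] open 59.3 gf 16.3
shift [-0.505, -3.751, -0.857] turn [0.0011, -0.002, 0.0176]
```

```bash
python3 go.py 0.4451 -0.0664 0.075 14.0
```

```text
t 9.45 pos [ 0.504  -0.2047  0.0744] rpy [ 1.7994e+02 -1.1000e-01  1.5110e+01] F [ 1.4 -1.5  2.9] open 59.3 gf 16.3
shift [-0.694, -4.963, -0.026] turn [0.0011, -0.002, 0.0193]
```

Request:
{"fn": "apply_moves", "kwargs": {
  "moves": [
    [[-0.3,-1.2,0],[0,0,0.01],59],
    [[-0.5,-2.5,0],[0,0,0.02],59],
    [[-0.7,-3.8,0],[0,0,0.02],59],
    [[-0.7,-4.96,0],[0,0,0.02],59],
    [[-0.7,-4.96,0],[0,0,0.02],59]
  ]
}}

```text
t: 9.95
ee_pos: [0.443, -0.0621, 0.0717]
tool_rot: [-179.9, 0.1, 14.2]
force: [-0.4, 0.1, -0.1]
opening: 0.695
gripper_force: 16.3
```

Request:
{"fn": "apply_moves", "kwargs": {
  "moves": [
    [[0,0,0.5],[0,0,0],59],
    [[0,0,0.9],[0,0,0],59],
    [[0,0,0.9],[0,0,0],59]
  ]
}}

```text
t: 10.25
ee_pos: [0.4438, -0.0664, 0.044]
tool_rot: [-180.0, 0.1, 14.0]
force: [-0.1, 0.2, -0.9]
opening: 0.693
gripper_force: 16.3
```

```bash
python3 pl.py w7; python3 - <<'E'
from h import *
d=load("w7"); crop(d,"w7",190,40,390,200,4)
L=np.load("pics/L.npy"); 
for y,x in ((0,0),): pass
print(proj(d,[[.571,-.0273,.046],[.5764,-.0426,.046],[.6041,-.0222,.071]]))
E
python3 go.py 0.4451 -0.0664 0.042 14.0
```

```text
20 659 y -29.9..31.1 gap -5.2..6.9 z med -0.3
28 514 y -21.8..23.4 gap -3.5..5.2 z med -0.1
36 489 y -15.2..17.0 gap -3.0..4.3 z med -0.2
44 475 y -9.1..10.8 gap 0.7..1.1 z med -2.7
52 541 y -9.0..10.7 gap 0.7..1.1 z med -2.7
60 572 y -11.4..13.3 gap 0.7..1.1 z med -1.1
68 494 y -12.9..14.6 gap -3.9..5.8 z med -1.0
76 478 y -14.2..16.3 gap -6.2..8.1 z med -0.7
84 458 y -15.7..17.9 gap -8.3..10.3 z med -0.5
92 414 y -17.2..19.0 gap -10.5..12.5 z med -0.2
100 335 y -18.2..19.9 gap -12.6..14.4 z med 0.1
[[ 256.25642002  -97.26365149]
 [ 306.70052915 -103.12955851]
 [ 258.60450151 -335.01303803]]
t 10.30 pos [ 0.444  -0.0666  0.0446] rpy [-1.7999e+02  5.0000e-02  1.3930e+01] F [ 0.2  0.3 -0.9] open 59.2 gf 16.3
shift [0.038, 0.002, 0.086] turn [-0.0002, 0.0008, -0.0012]
```

View pics/w7.png

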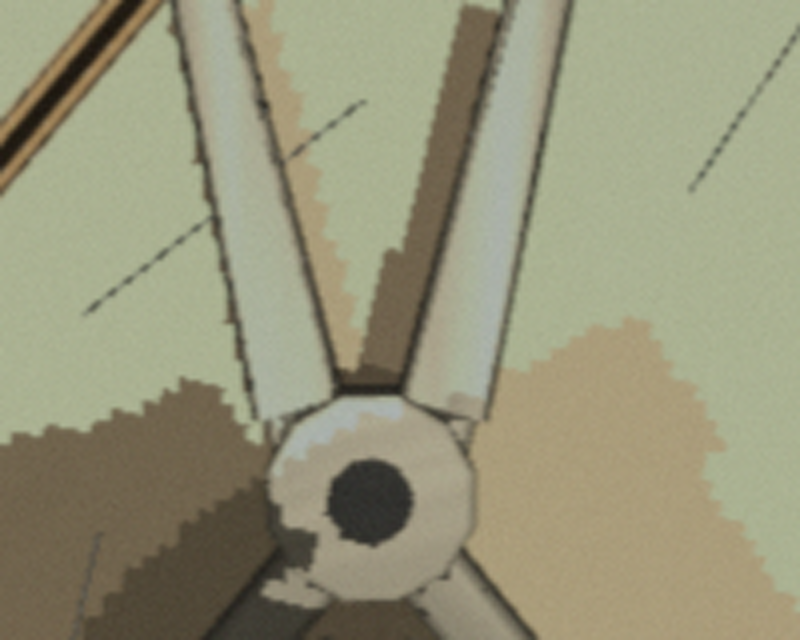

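The picture shows only the jaws and rivet (rivet at crop (370,500)); the lugs are out of view beyond the top edge. The jaws are evenly open about the middle line, so I advance by measurement and feel.

Request:
{"fn": "apply_moves", "kwargs": {
  "moves": [
    [[0,0,0.07],[0,0,0],59],
    [[0.4,0,0.07],[0,0,0],59],
    [[0.7,0,0.07],[0,0,0],59],
    [[0.7,0,0.07],[0,0,0],59]
  ]
}}

```text
t: 10.7
ee_pos: [0.4664, -0.0606, 0.0428]
tool_rot: [180.0, -0.1, 14.0]
force: [0.4, -0.1, -0.1]
opening: 0.696
gripper_force: 16.3
```

```bash
cat > tv.py <<'E'
from h import *
from rig import vision, monitor
import sys
c=np.array([.6041,-.0222]); a=np.radians(14.); U=np.array([[np.cos(a),np.sin(a)],[-np.sin(a),np.cos(a)]])
t=vision.get_image("top"); s=vision.get_image("scene"); n=sys.argv[1]; np.savez(f"pics/t{n}.npz",**t); np.savez(f"pics/s{n}.npz",**s)
for d in(t,s):
    P=pts(d); q=P.reshape(-1,3); l=np.c_[(q[:,:2]-c)@U.T,q[:,2]]*1e3
    k=(l[:,0]>-75)&(l[:,0]<-22)&(abs(l[:,1])<30)&(l[:,2]>30)&(l[:,2]<55)
    print(l[k].round(0).astype(int).tolist())
E
python3 tv.py 8; python3 go.py 0.4789 -0.0570 0.042 14.0
```

```text
[[-23, -10, 49], [-24, -10, 40], [-25, -13, 43], [-22, 5, 35], [-25, 4, 53], [-25, -8, 32], [-26, -10, 36], [-28, -12, 46], [-28, 5, 50], [-27, 1, 42], [-31, -11, 46], [-31, -14, 46], [-27, 7, 34], [-29, 5, 45], [-30, 2, 47], [-32, -11, 34], [-34, -13, 44], [-26, 25, 34], [-28, 12, 30], [-29, 10, 31], [-30, 7, 31], [-32, 5, 44], [-33, 3, 47], [-28, 29, 33], [-29, 23, 31], [-35, 3, 42], [-43, 14, 43], [-44, 11, 45], [-46, 14, 40], [-47, 12, 45], [-47, 9, 42], [-48, 15, 41], [-50, 13, 49], [-52, 13, 46]]
[[-28, 0, 46], [-24, -1, 44], [-22, -2, 43], [-31, 1, 45], [-25, 1, 40], [-25, -2, 42], [-31, 0, 41], [-26, 1, 36], [-26, -2, 38], [-24, -13, 44], [-24, -17, 47], [-43, 14, 38], [-42, 12, 38], [-42, 8, 41], [-31, 10, 31], [-34, 1, 39], [-35, -2, 42], [-32, -3, 40], [-22, 0, 30], [-29, -17, 47], [-22, -15, 40], [-51, 8, 44], [-46, 9, 40], [-45, 6, 41], [-31, 3, 32], [-32, -1, 35], [-27, 0, 31], [-34, -17, 48], [-28, -16, 42], [-22, -16, 37], [-52, 7, 42], [-48, 7, 39], [-33, 1, 31], [-32, -1, 32], [-26, -9, 32], [-29, -14, 38], [-27, -16, 38], [-24, -17, 36], [-55, 5, 42], [-49, 6, 37], [-32, -16, 37], [-30, -18, 37], [-32, -17, 35], [-27, -17, 30], [-33, -17, 32], [-48, -21, 43], [-46, -23, 42], [-41, -23, 38], [-52, -24, 44], [-49, -25, 43], [-48, -27, 43], [-50, -26, 40], [-43, -24, 33]]
t 10.80 pos [ 0.4647 -0.061   0.0426] rpy [179.99  -0.    14.  ] F [-0.4  0.3 -1.5] open 59.6 gf 16.3
shift [0.491, -0.015, 0.02] turn [0.0002, -0.0, -0.0]
```

Request:
{"fn": "apply_moves", "kwargs": {
  "moves": [
    [[0,0.06,0.02],[0,0,0],59],
    [[0.2,0.06,0.02],[0,0,0],59],
    [[0.35,0.06,0.02],[0,0,0],59],
    [[0.53,0.06,0.02],[0,0,0],59],
    [[0.53,0.06,0.02],[0,0,0],59]
  ]
}}

```text
t: 11.3
ee_pos: [0.4812, -0.0588, 0.0419]
tool_rot: [180.0, -0.0, 14.0]
force: [0.6, -0.1, -0.8]
opening: 0.698
gripper_force: 16.3
```

```bash
python3 tv.py 9; python3 go.py 0.4789 -0.0590 0.042 14.0; python3 - <<'E'
from h import *
d=load("s9"); e=load("t9")
p=proj(d,[.571,-.03,.04])[0].astype(int); q=proj(e,[.571,-.03,.04])[0].astype(int); print(p,q)
a=cv2.resize(d["pixels"][p[1]-30:p[1]+30,p[0]-27:p[0]+27],(400,444),interpolation=2)
b=cv2.resize(e["pixels"][q[1]-30:q[1]+30,q[0]-27:q[0]+27],(400,444),interpolation=2)
cv2.imwrite("pics/v9.png",np.hstack([a,b])[...,::-1])
E
```

```text
[[-22, 3, 47], [-23, 6, 39], [-25, 4, 49], [-27, 4, 49], [-26, 12, 30], [-28, 10, 40], [-27, 7, 34], [-30, 13, 42], [-31, 10, 44], [-27, 28, 31], [-30, 18, 33], [-31, 26, 31]]
[[-31, 7, 43], [-25, 8, 39], [-25, 2, 43], [-25, -1, 44], [-34, 8, 42], [-30, 7, 39], [-30, 4, 42], [-31, 1, 45], [-28, -1, 43], [-23, 0, 38], [-37, 3, 44], [-28, 6, 35], [-33, -1, 44], [-28, 0, 39], [-25, -2, 38], [-22, -12, 42], [-23, -16, 45], [-34, 4, 37], [-31, 4, 35], [-34, -2, 41], [-27, -1, 35], [-26, -3, 35], [-27, -15, 44], [-24, -17, 43], [-34, 4, 33], [-32, 3, 32], [-34, -2, 38], [-31, -3, 36], [-33, -16, 46], [-28, -16, 42], [-26, -18, 41], [-34, -2, 33], [-24, -8, 30], [-30, -15, 38], [-27, -16, 37], [-23, -16, 34], [-31, -22, 40], [-31, -25, 42], [-34, -27, 43], [-30, -25, 34]]
t 11.40 pos [ 0.4804 -0.059   0.0419] rpy [1.800e+02 1.000e-02 1.398e+01] F [ 0.2 -0.4 -1.2] open 59.1 gf 16.3
shift [-0.048, -0.013, -0.003] turn [0.0001, 0.0002, -0.0004]
[305 225] [293 195]
```

Request:
{"fn": "apply_moves", "kwargs": {
  "moves": [
    [[0,0,-0.01],[0,0,0],57.5],
    [[0,0,-0.015],[0,0,0],56.5],
    [[0,0,-0.02],[0,0,0],55.5],
    [[0,0,-0.025],[0,0,0],55],
    [[0,0,-0.025],[0,0,0],55]
  ],
  "grip_force": 36
}}

```text
t: 11.9
ee_pos: [0.4802, -0.059, 0.0427]
tool_rot: [-180.0, 0.0, 14.0]
force: [-1.6, 1.3, -1.2]
opening: 0.647
gripper_force: 19.6
```

```bash
cat > lat.py <<'E'
from rig import monitor
import numpy as np
s=monitor.read_state(); a=np.radians(14.); F=s["force"]; p=s["ee_pos"][:2]-[.6041,-.0222]
print("t %.2f open %.1f gf %.1f"%(s["t"],s["opening"]*85.4,s["gripper_force"]),"F clip x %.1f y %.1f z %.1f"%(F[0]*np.cos(a)+F[1]*np.sin(a),-F[0]*np.sin(a)+F[1]*np.cos(a),F[2]),"TCP clip x %.1f y %.1f z %.1f"%(1e3*(p[0]*np.cos(a)+p[1]*np.sin(a)),1e3*(-p[0]*np.sin(a)+p[1]*np.cos(a)),1e3*s["ee_pos"][2]), s["ft_torque"].round(2),s["tool_rot"].round(1))
E
python3 lat.py
```

```text
t 11.90 open 55.3 gf 19.6 F clip x -1.2 y 1.7 z -1.2 TCP clip x -129.1 y -5.7 z 42.7 [0.21 0.43 0.15] [-180.    0.   14.]
```

Request:
{"fn": "apply_moves", "kwargs": {
  "moves": [
    [[0,-0.03,-0.006],[0,0,0],54],
    [[0,-0.045,-0.012],[0,0,0],53],
    [[0,-0.06,-0.018],[0,0,0],52],
    [[0,-0.075,-0.024],[0,0,0],51],
    [[0,-0.075,-0.024],[0,0,0],51]
  ]
}}

```text
t: 12.4
ee_pos: [0.4796, -0.0569, 0.0434]
tool_rot: [-180.0, 0.0, 14.0]
force: [-5.3, 0.4, -0.1]
opening: 0.602
gripper_force: 23.5
```

```bash
python3 lat.py
```

```text
t 12.40 open 51.4 gf 23.5 F clip x -5.0 y 1.6 z -0.1 TCP clip x -129.2 y -3.6 z 43.4 [-0.01  1.07  0.19] [-180.    0.   14.]
```

Request:
{"fn": "apply_moves", "kwargs": {
  "moves": [
    [[0,-0.02,-0.006],[0,0,0],50],
    [[0,-0.04,-0.012],[0,0,0],49],
    [[0,-0.055,-0.018],[0,0,0],48],
    [[0,-0.07,-0.024],[0,0,0],47],
    [[0,-0.07,-0.024],[0,0,0],47]
  ]
}}

```text
t: 12.9
ee_pos: [0.4782, -0.0552, 0.0439]
tool_rot: [-180.0, 0.1, 13.9]
force: [-10.8, -1.4, 0.3]
opening: 0.559
gripper_force: 31.1
```

```bash
python3 lat.py
```

```text
t 12.90 open 47.7 gf 31.1 F clip x -10.8 y 1.2 z 0.3 TCP clip x -130.2 y -1.6 z 43.9 [-0.54  2.08 -0.07] [-1.80e+02  1.00e-01  1.39e+01]
```

Request:
{"fn": "apply_moves", "kwargs": {
  "moves": [
    [[-0.06,0,0],[0,0,0],47],
    [[-0.06,-0.01,-0.006],[0,0,0],46.5],
    [[-0.06,-0.02,-0.01],[0,0,0],46],
    [[-0.06,-0.02,-0.01],[0,0,0],46]
  ]
}}

```text
t: 13.3
ee_pos: [0.4773, -0.0547, 0.0445]
tool_rot: [-180.0, 0.0, 14.0]
force: [-4.1, -1.4, -1.4]
opening: 0.543
gripper_force: 28.4
```

```bash
python3 lat.py
```

```text
t 13.30 open 46.4 gf 28.4 F clip x -4.3 y -0.4 z -1.4 TCP clip x -130.9 y -0.9 z 44.5 [-0.24  1.1  -0.03] [-180.    0.   14.]
```

Request:
{"fn": "apply_moves", "kwargs": {
  "moves": [
    [[-0.02,-0.015,-0.005],[0,0,0],45.3],
    [[-0.02,-0.025,-0.009],[0,0,0],44.7],
    [[-0.03,-0.03,-0.012],[0,0,0],44],
    [[-0.03,-0.03,-0.012],[0,0,0],44]
  ]
}}

```text
t: 13.7
ee_pos: [0.4766, -0.0539, 0.0449]
tool_rot: [-180.0, -0.0, 14.0]
force: [-1.9, -0.7, -0.7]
opening: 0.518
gripper_force: 23.5
```

```bash
python3 lat.py
```

```text
t 13.70 open 44.2 gf 23.5 F clip x -2.0 y -0.2 z -0.7 TCP clip x -131.4 y 0.1 z 44.9 [0.02 0.57 0.11] [-180.   -0.   14.]
```

Request:
{"fn": "apply_moves", "kwargs": {
  "moves": [
    [[0,-0.008,-0.003],[0,0,0],43.5],
    [[0,-0.016,-0.006],[0,0,0],43],
    [[0,-0.016,-0.006],[0,0,0],43]
  ]
}}

```text
t: 14.0
ee_pos: [0.4762, -0.0535, 0.045]
tool_rot: [-180.0, 0.0, 14.0]
force: [-3.6, 0.5, 0.1]
opening: 0.512
gripper_force: 24.3
```

```bash
python3 lat.py
```

```text
t 14.00 open 43.7 gf 24.3 F clip x -3.3 y 1.4 z 0.1 TCP clip x -131.7 y 0.6 z 45.0 [0.06 0.74 0.11] [-180.    0.   14.]
```

Request:
{"fn": "apply_moves", "kwargs": {
  "moves": [
    [[0,-0.006,-0.003],[0,0,0],42.5],
    [[0,-0.012,-0.006],[0,0,0],42],
    [[0,-0.012,-0.006],[0,0,0],42]
  ]
}}

```text
t: 14.3
ee_pos: [0.476, -0.0533, 0.0451]
tool_rot: [-180.0, 0.0, 14.0]
force: [-3.6, -0.7, -1.4]
opening: 0.497
gripper_force: 27.9
```

```bash
python3 lat.py; python3 tv.py 10
```

```text
t 14.30 open 42.4 gf 27.9 F clip x -3.7 y 0.2 z -1.4 TCP clip x -131.8 y 0.8 z 45.1 [0.   0.98 0.09] [-180.    0.   14.]
[[-23, 6, 37], [-24, 4, 45], [-25, 9, 39], [-26, 6, 41], [-28, 10, 43], [-28, 12, 31], [-28, 26, 31]]
[[-31, 4, 46], [-24, 6, 39], [-27, 1, 45], [-25, -1, 44], [-34, 5, 44], [-29, 5, 41], [-28, 3, 40], [-29, -1, 44], [-26, -2, 42], [-24, -4, 42], [-39, 4, 45], [-37, 3, 44], [-32, 3, 40], [-32, 0, 43], [-33, -4, 45], [-30, -5, 43], [-29, -7, 44], [-25, -8, 42], [-38, 8, 38], [-39, 4, 41], [-36, 3, 40], [-32, 3, 36], [-35, -2, 42], [-36, -6, 46], [-30, -5, 39], [-29, -8, 41], [-24, -7, 36], [-25, -11, 40], [-44, 4, 42], [-43, 1, 43], [-37, 2, 38], [-34, 1, 35], [-30, 0, 33], [-32, -4, 37], [-34, -8, 41], [-34, -11, 43], [-31, -12, 42], [-25, -12, 37], [-41, 2, 37], [-38, 1, 35], [-33, 2, 30], [-38, -5, 38], [-36, -7, 38], [-38, -11, 43], [-35, -12, 40], [-28, -11, 35], [-44, -6, 41], [-34, -11, 36], [-75, -3, 45]]
```

Request:
{"fn": "apply_moves", "kwargs": {
  "moves": [
    [[0,-0.005,-0.003],[0,0,0],41.5],
    [[0,-0.01,-0.006],[0,0,0],41],
    [[0,-0.01,-0.006],[0,0,0],41]
  ]
}}

```text
t: 14.7
ee_pos: [0.4758, -0.053, 0.0453]
tool_rot: [-180.0, 0.0, 14.0]
force: [-5.5, -0.9, -0.3]
opening: 0.484
gripper_force: 32.9
```

```bash
python3 lat.py
```

```text
t 14.70 open 41.3 gf 32.9 F clip x -5.5 y 0.5 z -0.3 TCP clip x -131.9 y 1.1 z 45.3 [-0.15  1.31  0.1 ] [-180.    0.   14.]
```

Request:
{"fn": "apply_moves", "kwargs": {
  "moves": [
    [[0,-0.003,-0.002],[0,0,0],40.5],
    [[0,-0.006,-0.004],[0,0,0],40.2],
    [[0,-0.006,-0.004],[0,0,0],40.2]
  ]
}}

```text
t: 15.0
ee_pos: [0.4757, -0.0529, 0.0454]
tool_rot: [-180.0, 0.0, 14.0]
force: [-5.9, -0.6, -0.9]
opening: 0.478
gripper_force: 36.3
```

```bash
python3 lat.py
```

```text
t 15.00 open 40.9 gf 36.3 F clip x -5.9 y 0.8 z -0.9 TCP clip x -132.0 y 1.3 z 45.4 [-0.25  1.33  0.02] [-180.    0.   14.]
```

Request:
{"fn": "apply_moves", "kwargs": {
  "moves": [
    [[0,0,0],[0,0,0],40],
    [[0,0,0],[0,0,0],40]
  ],
  "grip_force": 37.5
}}

```text
t: 15.2
ee_pos: [0.4757, -0.0529, 0.0454]
tool_rot: [-180.0, 0.0, 14.0]
force: [-6.3, -0.0, -0.6]
opening: 0.477
gripper_force: 37.7
```

```bash
python3 lat.py
```

```text
t 15.20 open 40.7 gf 37.7 F clip x -6.2 y 1.5 z -0.6 TCP clip x -132.0 y 1.3 z 45.4 [-0.25  1.37  0.04] [-180.    0.   14.]
```

Request:
{"fn": "apply_moves", "kwargs": {
  "moves": [
    [[0,0,0],[0,0,0],41.5],
    [[0,0,0],[0,0,0],42.5],
    [[0,0,0],[0,0,0],42.5]
  ]
}}

```text
t: 15.5
ee_pos: [0.476, -0.0529, 0.0455]
tool_rot: [180.0, 0.0, 14.0]
force: [-4.8, -1.4, -0.3]
opening: 0.496
gripper_force: 27.1
```

```bash
python3 lat.py
```

```text
t 15.50 open 42.4 gf 27.1 F clip x -5.0 y -0.2 z -0.3 TCP clip x -131.8 y 1.2 z 45.5 [-0.3   1.07  0.01] [180.   0.  14.]
```

Request:
{"fn": "apply_moves", "kwargs": {
  "moves": [
    [[0,0,0],[0,0,0],43.5],
    [[0,0,0],[0,0,0],44.5],
    [[0,0,0],[0,0,0],44.5]
  ]
}}

```text
t: 15.8
ee_pos: [0.4767, -0.0528, 0.0456]
tool_rot: [180.0, -0.1, 14.0]
force: [0.3, -0.4, -1.0]
opening: 0.521
gripper_force: 20.4
```

```bash
python3 lat.py
```

```text
t 15.80 open 44.5 gf 20.4 F clip x 0.2 y -0.4 z -1.0 TCP clip x -131.1 y 1.1 z 45.6 [-0.12 -0.07 -0.07] [ 1.8e+02 -1.0e-01  1.4e+01]
```

Request:
{"fn": "apply_moves", "kwargs": {
  "moves": [
    [[0.04,0,0],[0,0,0],43],
    [[0.04,0,0],[0,0,0],42],
    [[0.04,0,0],[0,0,0],41],
    [[0.04,0,0],[0,0,0],40],
    [[0.04,0,0],[0,0,0],39.5]
  ],
  "grip_force": 37.5
}}

```text
t: 16.3
ee_pos: [0.4767, -0.0524, 0.0454]
tool_rot: [-180.0, 0.0, 14.0]
force: [-3.9, -1.6, -1.2]
opening: 0.482
gripper_force: 37.6
```

```bash
python3 lat.py
```

```text
t 16.30 open 41.2 gf 37.6 F clip x -4.2 y -0.6 z -1.2 TCP clip x -130.9 y 1.5 z 45.4 [-0.28  1.16 -0.02] [-180.    0.   14.]
```

Request:
{"fn": "apply_moves", "kwargs": {
  "moves": [
    [[0,0,0],[0,0,0],39],
    [[0,0,0],[0,0,0],39]
  ],
  "grip_force": 38.3
}}

```text
t: 16.5
ee_pos: [0.4767, -0.0525, 0.0454]
tool_rot: [-180.0, 0.1, 14.0]
force: [-5.4, -1.4, -0.5]
opening: 0.48
gripper_force: 38.4
```

```bash
python3 lat.py
```

```text
t 16.50 open 41.0 gf 38.4 F clip x -5.6 y -0.1 z -0.5 TCP clip x -130.9 y 1.5 z 45.4 [-0.19  1.05  0.04] [-1.8e+02  1.0e-01  1.4e+01]
```

Request:
{"fn": "apply_moves", "kwargs": {
  "moves": [
    [[0,0,0],[0,0,0],39],
    [[0,0,0],[0,0,0],39],
    [[0,0,0],[0,0,0],39]
  ],
  "grip_force": 39.2
}}

```text
t: 16.8
ee_pos: [0.4767, -0.0524, 0.0453]
tool_rot: [-180.0, 0.1, 14.0]
force: [-5.5, -1.4, -0.3]
opening: 0.475
gripper_force: 39.3
```

```bash
python3 lat.py; python3 -c "
from rig import monitor;print(monitor.read_state()['q'].round(1))"
```

```text
t 16.80 open 40.6 gf 39.3 F clip x -5.7 y -0.0 z -0.3 TCP clip x -130.9 y 1.5 z 45.3 [-0.22  1.13  0.03] [-1.8e+02  1.0e-01  1.4e+01]
[-20.3  39.5  26.5 121.9 -38.6  27.1 -39.9]
```

Request:
{"fn": "apply_moves", "kwargs": {
  "moves": [
    [[0,0,0],[0,0,0],41.7],
    [[0,0,0],[0,0,0],42.5],
    [[0,0,0],[0,0,0],42.5]
  ]
}}

```text
t: 17.1
ee_pos: [0.4771, -0.0525, 0.0454]
tool_rot: [-180.0, 0.0, 14.0]
force: [-5.0, -2.3, -0.7]
opening: 0.502
gripper_force: 28.0
```

```bash
python3 lat.py
```

```text
t 17.10 open 42.9 gf 28.0 F clip x -5.4 y -1.0 z -0.7 TCP clip x -130.6 y 1.3 z 45.4 [-0.35  1.04 -0.05] [-180.    0.   14.]
```

Request:
{"fn": "apply_moves", "kwargs": {
  "moves": [
    [[0,0,0],[0,0,0],41],
    [[0,0,0],[0,0,0],40],
    [[0,0,0],[0,0,0],39],
    [[0,0,0],[0,0,0],39]
  ],
  "grip_force": 39.2
}}

```text
t: 17.5
ee_pos: [0.4768, -0.0524, 0.0454]
tool_rot: [-180.0, 0.0, 14.0]
force: [-6.5, -1.8, -0.2]
opening: 0.475
gripper_force: 39.4
```

```bash
python3 lat.py; python3 pl.py w11; python3 - <<'E'
from h import *
L=np.load("pics/L.npy")
# sleeves/handles seen: in front of pads
ok=(L[...,2]>-8)&(L[...,2]<12)&(abs(L[...,1])<45)
for x in (4,8,12,16,20,24):
    q=L[ok&(abs(L[...,0]-x)<1.5)]
    if len(q): ys=np.sort(q[:,1]); print(x,len(q),ys[0].round(1),ys[-1].round(1))
d=load("w11"); cv2.imwrite("pics/w11.png",cv2.resize(d["pixels"][0:260,170:400],None,fx=2.3,fy=2.3,interpolation=2)[...,::-1])
E
```

```text
t 17.50 open 40.6 gf 39.4 F clip x -6.7 y -0.2 z -0.2 TCP clip x -130.9 y 1.5 z 45.4 [-0.27  1.41 -0.  ] [-180.    0.   14.]
20 571 y -24.3..26.1 gap -11.6..13.3 z med 1.6
28 381 y -17.2..19.6 gap -7.1..9.6 z med 2.6
36 394 y -13.2..15.1 gap -3.3..5.0 z med 2.6
44 397 y -8.9..10.8 gap 0.9..1.3 z med 2.0
52 518 y -9.4..11.1 gap -9.4..-8.9 z med -0.1
60 486 y -7.9..9.9 gap 0.9..1.3 z med 0.5
68 446 y -8.4..10.6 gap 0.1..2.1 z med 1.8
76 482 y -8.3..10.5 gap -0.6..2.8 z med 2.1
84 426 y -8.1..10.4 gap -1.0..3.5 z med 2.2
92 427 y -7.9..10.6 gap -1.6..3.9 z med 2.5
100 619 y -8.2..10.5 gap 0.9..2.0 z med 1.8
108 38 y -8.0..10.3 gap -3.3..6.3 z med 3.1
4 370 -19.4 21.7
8 619 -32.7 35.0
12 719 -26.0 28.0
16 386 -22.4 25.2
20 473 -24.3 26.1
24 274 -19.3 20.8
```

View pics/w11.png

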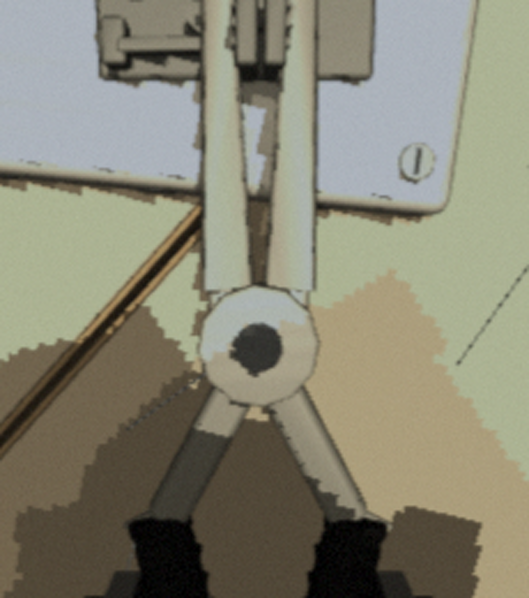

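The picture shows the jaws shut on the two lugs, which are at picture (248,40) and (277,40), almost parallel with a narrow gap between them. The rivet is at (258,347). I'll ease off and measure the lug gap.

Request:
{"fn": "apply_moves", "kwargs": {
  "moves": [
    [[0,0,0],[0,0,0],43],
    [[0,0,0],[0,0,0],45],
    [[0,0,0],[0,0,0],47],
    [[0,0,0],[0,0,0],49],
    [[0,0,0],[0,0,0],50]
  ]
}}

```text
t: 18.05
ee_pos: [0.4775, -0.0524, 0.0456]
tool_rot: [180.0, -0.0, 14.0]
force: [-0.8, -0.5, -1.3]
opening: 0.589
gripper_force: 19.0
```

```bash
python3 lat.py; python3 pl.py w12 | tail -3; cat > prof.py <<'E'
from h import *
import sys
for n in sys.argv[1:]:
    d=load(n); P=pts(d); c=np.array([.6041,-.0222]); a=np.radians(14.); U=np.array([[np.cos(a),np.sin(a)],[-np.sin(a),np.cos(a)]])
    l=(P[...,:2]-c)@U.T*1e3; g=cv2.cvtColor(d["pixels"],cv2.COLOR_RGB2GRAY)
    for r in(6,14,22): print(n,r,"clipx %.0f"%l[r,282,0]); print(" g",g[r,250:312].tolist()); print(" z",(P[r,250:312,2]*1e3).round().astype(int).tolist())
E
python3 prof.py w11 w12
```

```text
t 18.05 open 50.3 gf 19.0 F clip x -0.9 y -0.3 z -1.3 TCP clip x -130.2 y 1.3 z 45.6 [ 0.03  0.04 -0.04] [180.  -0.  14.]
92 430 y -11.9..14.3 gap -5.1..7.5 z med 1.2
100 680 y -12.5..14.6 gap 0.5..3.7 z med 1.0
108 28 y -9.4..11.5 gap -3.1..3.5 z med 9.1
w11 6 clipx -27
 g [135, 138, 136, 132, 125, 105, 96, 80, 90, 119, 147, 153, 158, 166, 163, 170, 173, 173, 171, 157, 111, 67, 76, 108, 130, 130, 132, 135, 131, 131, 114, 76, 42, 51, 50, 73, 109, 129, 134, 135, 133, 133, 128, 110, 97, 118, 142, 160, 168, 169, 162, 161, 158, 154, 150, 146, 121, 94, 105, 133, 137, 134]
 z [24, 29, 30, 30, 29, 30, 30, 42, 40, 42, 43, 42, 42, 42, 43, 43, 43, 42, 42, 44, 42, 42, 45, 46, 47, 46, 46, 46, 46, 48, 45, 46, 44, 29, 30, 45, 45, 44, 47, 46, 46, 46, 45, 45, 46, 45, 43, 44, 41, 42, 42, 43, 43, 41, 43, 42, 43, 42, 42, 23, 22, 22]
w11 14 clipx -29
 g [67, 47, 46, 40, 39, 39, 50, 58, 85, 129, 150, 157, 159, 167, 169, 171, 174, 171, 146, 103, 88, 71, 69, 106, 128, 131, 137, 135, 134, 131, 114, 74, 36, 34, 40, 72, 114, 134, 138, 136, 135, 132, 123, 97, 64, 84, 134, 169, 174, 170, 167, 163, 157, 154, 152
[... 1839 characters left out ...]
45, 46, 46, 180, 44, 29, 28, 27, 28, 27, 27, 28, 32, 44, 44, 45, 46, 46, 47, 47, 180, 44, 45, 42, 22, 22, 23, 22, 23, 43, 44, 44, 45, 44, 45]
w12 22 clipx -27
 g [157, 160, 164, 169, 169, 173, 174, 170, 156, 136, 110, 68, 85, 128, 135, 134, 138, 117, 83, 76, 64, 59, 70, 103, 128, 134, 134, 130, 133, 122, 100, 65, 41, 49, 65, 66, 65, 66, 52, 36, 58, 106, 132, 132, 134, 132, 128, 123, 106, 75, 53, 58, 65, 54, 61, 90, 102, 138, 168, 173, 173, 169]
 z [42, 45, 44, 44, 45, 44, 44, 44, 45, 44, 44, 42, 29, 28, 31, 30, 29, 30, 30, 29, 29, 43, 46, 46, 46, 46, 46, 47, 45, 46, 46, 47, 23, 23, 23, 23, 22, 22, 23, 23, 45, 45, 47, 46, 45, 46, 46, 46, 45, 45, 45, 22, 23, 24, 38, 43, 43, 45, 45, 44, 45, 44]
```

Request:
{"fn": "apply_moves", "kwargs": {
  "moves": [
    [[0,0,0.03],[0,0,0],53],
    [[0,0,0.06],[0,0,0],56],
    [[0,0,0.09],[0,0,0],59],
    [[-0.3,0,0.09],[0,0,0],59],
    [[-0.6,0,0.09],[0,0,0],59]
  ]
}}

```text
t: 18.6
ee_pos: [0.4589, -0.057, 0.0427]
tool_rot: [180.0, 0.0, 14.0]
force: [0.1, 0.1, -0.2]
opening: 0.693
gripper_force: 16.1
```

```bash
python3 lat.py
```

```text
t 18.60 open 59.2 gf 16.1 F clip x 0.2 y 0.1 z -0.2 TCP clip x -149.4 y 1.3 z 42.7 [0.02 0.   0.01] [180.   0.  14.]
```

Request:
{"fn": "apply_moves", "kwargs": {
  "moves": [
    [[-0.4,0,0],[0,0,0],59],
    [[-0.8,0,0],[0,0,0],59],
    [[-0.8,0,-0.7],[0,0,0],59],
    [[-0.8,1.2,-1.2],[0,0,0],59],
    [[-0.8,2.4,-1.2],[0,0,0],59]
  ]
}}

```text
t: 19.1
ee_pos: [0.454, -0.1329, 0.0804]
tool_rot: [180.0, -0.1, 14.1]
force: [0.8, 0.4, -1.9]
opening: 0.693
gripper_force: 16.3
```

```bash
python3 lat.py;  python3 go.py 0.5027 -0.204 0.02 14.5
```

```text
t 19.10 open 59.2 gf 16.3 F clip x 0.9 y 0.2 z -1.9 TCP clip x -172.4 y -71.1 z 80.4 [ 0.03 -0.04  0.02] [ 1.80e+02 -1.00e-01  1.41e+01]
t 19.10 pos [ 0.454  -0.1329  0.0804] rpy [ 1.7998e+02 -1.1000e-01  1.4090e+01] F [ 0.8  0.4 -1.9] open 59.2 gf 16.3
shift [0.993, 2.692, 2.015] turn [0.0003, -0.002, -0.0072]
```

```bash
cat > lug.py <<'E'
from h import *
from rig import vision
import sys
d=vision.get_image("wrist"); np.savez(f"pics/{sys.argv[1]}.npz",**d); P=pts(d); c=np.array([.6041,-.0222]); a=np.radians(14.); U=np.array([[np.cos(a),np.sin(a)],[-np.sin(a),np.cos(a)]])
print(proj(d,[[.571,-.03,.046]]))
l=(P[...,:2]-c)@U.T*1e3; z=P[...,2]*1e3
for x in(-31,-29,-27,-25):
    k=(abs(l[...,0]-x)<.8)&(abs(l[...,1])<20)&(z>41)&(z<52); y=np.sort(l[...,1][k]); 
    if len(y):
        i=np.flatnonzero(np.diff(y)>.8); print(x,len(y),"segments",[(s[0].round(1),s[-1].round(1)) for s in np.split(y,i+1)])
E
python3 lug.py w13
```

```text
[[109.94203918 -63.14264659]]
```

Request:
{"fn": "apply_moves", "kwargs": {
  "moves": [
    [[0.4,1.4,0],[0,0,0],59],
    [[1.0,2.7,0.5],[0,0,0],59],
    [[1.0,2.7,1.4],[0,0,0],59],
    [[1.0,2.7,2.1],[0,0,0],59],
    [[1.0,2.7,2.1],[0,0,0],59]
  ]
}}

```text
t: 19.65
ee_pos: [0.5003, -0.2037, 0.0137]
tool_rot: [-179.9, 0.2, 13.9]
force: [-0.7, 0.1, 0.1]
opening: 0.692
gripper_force: 16.3
```

```bash
python3 lat.py; python3 go.py 0.5027 -0.204 0.01 14.0
```

```text
t 19.65 open 59.1 gf 16.3 F clip x -0.7 y 0.3 z 0.1 TCP clip x -144.6 y -151.0 z 13.7 [ 0.02 -0.    0.  ] [-179.9    0.2   13.9]
t 19.65 pos [ 0.5003 -0.2037  0.0137] rpy [-179.87    0.19   13.9 ] F [-0.7  0.1  0.1] open 59.1 gf 16.3
shift [0.075, 0.029, 0.122] turn [-0.0022, 0.0032, -0.0017]
```

Request:
{"fn": "apply_moves", "kwargs": {
  "moves": [
    [[0,0,0.06],[0,0,0],59],
    [[0,0,0.1],[0,0,0],59]
  ]
}}

```text
t: 19.85
ee_pos: [0.5027, -0.2039, 0.0138]
tool_rot: [180.0, -0.1, 14.0]
force: [-0.5, 0.3, -0.3]
opening: 0.69
gripper_force: 16.3
```

Request:
{"fn": "apply_moves", "kwargs": {
  "moves": [
    [[0,0,0.03],[0,0,0],59],
    [[0,0,0.05],[0,0,0],59]
  ]
}}

```text
t: 20.05
ee_pos: [0.5029, -0.2037, 0.0119]
tool_rot: [180.0, -0.1, 14.0]
force: [-0.9, -0.3, -0.4]
opening: 0.694
gripper_force: 16.3
```

Request:
{"fn": "apply_moves", "kwargs": {
  "moves": [
    [[0,0,0.04],[0,0,0],59],
    [[0,0,0.04],[0,0,0],59]
  ]
}}

```text
t: 20.25
ee_pos: [0.5026, -0.2038, 0.0102]
tool_rot: [180.0, -0.0, 14.0]
force: [-0.1, 0.2, -0.9]
opening: 0.688
gripper_force: 16.3
```

Request:
{"fn": "apply_moves", "kwargs": {
  "moves": [
    [[0,0,0.03],[0,0,0],59],
    [[0,0,0.03],[0,0,0],59]
  ]
}}

```text
t: 20.45
ee_pos: [0.5025, -0.2038, 0.0091]
tool_rot: [-180.0, 0.0, 14.0]
force: [1.0, 0.5, -0.9]
opening: 0.688
gripper_force: 16.3
```

Request:
{"fn": "apply_moves", "kwargs": {
  "moves": [
    [[0,0,0.03],[0,0,0],59],
    [[0,0,0.03],[0,0,0],59]
  ]
}}

```text
t: 20.65
ee_pos: [0.5025, -0.2039, 0.0086]
tool_rot: [-180.0, -0.0, 14.0]
force: [-1.5, 2.0, 9.3]
opening: 0.694
gripper_force: 17.0
```

```bash
python3 lat.py; python3 pl.py w14 | tail -8
```

```text
t 20.65 open 59.3 gf 17.0 F clip x -1.0 y 2.3 z 9.3 TCP clip x -142.5 y -151.7 z 8.6 [0.33 0.42 0.03] [-180.   -0.   14.]
52 1863 y -39.9..40.0 gap 10.9..11.3 z med 8.5
60 2007 y -40.0..40.0 gap -11.9..-11.3 z med 8.6
68 2104 y -40.0..40.0 gap 14.8..15.4 z med 8.6
76 2148 y -40.0..39.9 gap -14.6..-14.0 z med 8.6
84 2262 y -40.0..40.0 gap 17.6..18.3 z med 8.7
92 2387 y -40.0..40.0 gap 19.0..19.7 z med 8.8
100 2452 y -39.9..39.9 gap 20.1..21.0 z med 8.8
108 1342 y -40.0..40.0 gap 26.2..26.6 z med 8.9
```

Request:
{"fn": "apply_moves", "kwargs": {
  "moves": [
    [[0,0,-0.02],[0,0,0],62],
    [[0,0,-0.02],[0,0,0],66],
    [[0,0,-0.02],[0,0,0],75],
    [[0,0,-0.02],[0,0,0],85],
    [[0,0,-0.02],[0,0,0],85]
  ]
}}

```text
t: 21.2
ee_pos: [0.5025, -0.2039, 0.0088]
tool_rot: [180.0, 0.0, 14.0]
force: [0.5, -0.1, -0.2]
opening: 0.994
gripper_force: 0.0
```

Request:
{"fn": "apply_moves", "kwargs": {
  "moves": [
    [[0,0,-0.7],[0,0,0],85],
    [[0,0,-2.0],[0,0,0],85],
    [[0,0,-3.5],[0,0,0],85],
    [[0,0,-5.0],[0,0,0],85]
  ]
}}

```text
t: 21.6
ee_pos: [0.502, -0.2039, 0.1604]
tool_rot: [-180.0, 0.0, 13.9]
force: [0.7, -0.4, 0.0]
opening: 0.995
gripper_force: 0.0
```

```bash
python3 go.py 0.50 -0.055 0.17 14.0; python3 - <<'E'
from h import *
from rig import vision
d=vision.get_image("wrist"); np.savez("pics/w15.npz",**d); P=pts(d); g=d["pixels"].max(2).astype(int)
m=np.zeros(g.shape,np.uint8); m[150:240,235:340]=g[150:240,235:340]<40
for c in cv2.findContours(m,0,1)[0]:
    if cv2.contourArea(c)>100:
        print(cv2.minAreaRect(plane(d,c.reshape(-1,2),.011)[:,:2].astype(np.float32)), "z",np.median(P[...,2][cv2.drawContours(np.zeros_like(m),[c],-1,1,-1)>0]))
E
```

```text
t 21.60 pos [ 0.502  -0.2039  0.1604] rpy [-1.7999e+02  5.0000e-02  1.3940e+01] F [ 0.7 -0.4  0. ] open 84.9 gf 0.0
shift [1.13, -4.832, -0.321] turn [-0.0002, 0.0009, -0.001]
((0.5026581883430481, -0.230732724070549), (0.0539538711309433, 0.012080606073141098), 15.623188972473145) z 0.011684030217847374
((0.49072685837745667, -0.1808290332555771), (0.05484888702630997, 0.01212992798537016), 12.843436241149902) z 0.0116541246901675
```

Pliers lie flat and open. Now check the clip.

Request:
{"fn": "apply_moves", "kwargs": {
  "moves": [
    [[0.3,-1.2,-0.3],[0,0,0],85],
    [[0.6,-2.4,-0.3],[0,0,0],85],
    [[0.9,-3.6,-0.3],[0,0,0],85],
    [[1.1,-4.8,-0.3],[0,0,0],85],
    [[1.1,-4.8,-0.3],[0,0,0],85]
  ]
}}

```text
t: 22.15
ee_pos: [0.4996, -0.0514, 0.1675]
tool_rot: [-179.9, 0.0, 14.3]
force: [-0.2, -0.8, 0.2]
opening: 0.998
gripper_force: 0.0
```

```bash
python3 lug.py w16; python3 - <<'E'
from h import *
d=load("w16"); P=pts(d); c=np.array([.6041,-.0222]); r=np.hypot(*(np.moveaxis(P[...,:2]-c,-1,0)))
q=P[(r<.025)&(P[...,2]>.066)&(P[...,2]<.08)]; print("cap top",len(q),(q.min(0)+q.max(0))/2,np.median(q[:,2]),np.ptp(q[:,:2],axis=0))
c3=load("w4")
E
```

```text
[[276.95248917  98.73229416]]
-31 24 segments [(np.float64(-6.0), np.float64(-2.4)), (np.float64(0.4), np.float64(4.0))]
-29 24 segments [(np.float64(-6.0), np.float64(-2.4)), (np.float64(0.4), np.float64(4.0))]
-27 23 segments [(np.float64(-6.0), np.float64(-2.4)), (np.float64(0.4), np.float64(4.0))]
-25 24 segments [(np.float64(-5.9), np.float64(-2.4)), (np.float64(0.4), np.float64(4.0))]
cap top 2077 [ 0.60408238 -0.02267012  0.06951246] 0.06994133698265828 [0.03037021 0.03027685]
```

The lugs now measure 10 mm over both with nothing holding them, which is the strap at about 0.017 rad, so the catch is in. The capacitor stands upright at the ring's centre.

```bash
python3 -c "
from rig import ticket;print(ticket.finish_job())"
```

```text
the job is handed in; nothing more can be done
None
```

The job is handed in at about 22 s of the 54 s: the capacitor stands upright in the clip, which stays shut by itself, and the pliers lie flat on the bench near where they started, clear of the chassis. I re-squeezed the clip several times, up to 39.4 N at the handles, after it had probably already caught; I estimate about 34 N in all on the nylon, under the 40 N limit.

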